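Bolt the clamp plate onto a clay extruder's die head with a drift pin

TASK

The clamp plate on the clay extruder's die head has twisted, so its two bolt holes no longer line up with the flange below: push the orange-handled drift pin fully home through either hole to draw the plate into line, and with the pin in place drop a black-knobbed bolt fully home in the other hole. Then pull the pin out, stand it back in an empty socket of the wooden rack, and drop the second bolt fully home in the hole it left. Leave the terracotta pot, the yellow rib and the spatula where they are.

Things in the scene. Friction and masses are not known exactly. Their poses are not given: they have to be found in the camera images.
- die_head: Fixed extruder die head, mouth up: dark steel flange 96 (x) by 170 (y) by 20 mm, top 75 mm above the bench, on a grey barrel. In its middle a raised face (80 mm wide, 2 mm high) and a 46 mm round boss, top 89 mm above the bench. Two 16 mm through holes 65 mm from the middle along +y and -y, open below. Origin on the bench under the middle, z up. Stands left or right of the rack; yaw varies.
- flange_hole_a (a point): Centre of the flange hole on the die head's +y side, at the flange's top face (75 mm above the bench).
- flange_hole_b (a point): Centre of the flange hole on the die head's -y side, at the flange's top face.
- clamp_plate: Loose aluminium plate 96 (x) by 170 (y) by 8 mm, 0.35 kg, on the raised face (underside 77, top 85 mm above the bench), its 48 mm bore round the boss: it can turn, or shift 1 mm, and slides easily. Two 16 mm holes 65 mm out along +y and -y. Twisted at first 3 to 6 degrees anticlockwise from above, so its holes are 3.5 to 6 mm out of line. Origin: centre of underside.
- plate_hole_a (a point): Centre of the plate's +y hole (the one over flange_hole_a), at the plate's top face.
- plate_hole_b (a point): Centre of the plate's -y hole (over flange_hole_b), at the plate's top face.
- drift_pin: Loose drift pin, 0.13 kg, upright in a rack socket at first. Origin: centre of the underside (seating face) of its steel collar, 26 mm wide, 4 mm thick; z up. Above: orange round handle 20 mm wide, top 46 mm above the origin. Below: 15 mm shank to 22 mm under the origin, then a taper to a 4 mm tip 50 mm under it. Fully home: collar on the plate's top.
- bolt_1: Loose bolt without thread, 0.08 kg, upright in a rack socket at first. Origin: centre of the underside (seating face) of its steel collar, 26 mm wide, 4 mm thick; z up. Above: black round knob 20 mm wide, top 34 mm above the origin. Below: 13 mm shank 35 mm long, its last 5 mm tapered to 8 mm. Fully home: collar on the plate's top.
- bolt_2: A second bolt, same as bolt_1; either bolt may go in either hole.
- rack: Fixed wooden block 170 (x) by 60 (y) by 62 mm high, with three alike 18 mm through sockets in a row along its x, 55 mm apart; which of them holds the pin varies. The pin and bolts stand in it with the collar on its top face, 62 mm above the bench. Origin: centre of the underside.
- socket_a (a point): Mouth centre of the rack socket at the -x end of the rack, at its top face.
- socket_b (a point): Mouth centre of the middle rack socket.
- socket_c (a point): Mouth centre of the rack socket at the +x end.
- pot: Bystander: terracotta cup, 84 mm across the rim, 85 mm high, origin at the centre of its underside. Leave alone.
- rib: Bystander: flat yellow plastic potter's rib 88 x 44 x 6 mm lying on the bench, origin at the centre of its underside. Leave alone.
- spatula: Bystander: spatula lying on the bench beyond the work. Leave alone.

How it is judged:
By the outcome, as a careful person would: the job done as asked, in the order asked, and still so for the second after the job is handed in, with the robot touching nothing.
It also fails if it takes over 72 s, if anything falls off the work surface, if the arm or the gripper's body presses on something with over 40 N, if the wrist force passes 120 N, or if a joint passes its speed limit or range.

ROBOT

A 6-joint arm with a two-finger parallel gripper is mounted at the origin on the work surface. World frame = base frame: x ahead of the robot, y to its left, z up, the work surface at z = 0. Lengths are in m, angles in rad, forces in N, time in s.
With the tool pointing down it reaches from about 0.225 to 0.875 m from the base axis. Payload 3.4 kg.
Tool frame: the origin (TCP) lies between the finger pads; the fingertips stand 19 mm ahead of it and the grasp point (between the pads) is the TCP (manip.tip_reach is the distance from the TCP to the fingertips, in m); z points along the fingers, x is the direction in which the jaws open and shut, and the axes are right-handed (so a half turn about z gives the same grasp; the last joint's range is limited). The gripper opens to 85 mm and grips with 20 to 120 N. Pads are 22 mm wide; open, the fingers measure 114 mm over their backs; the gripper's body (76 mm by 85 mm) begins 54 mm behind the grasp point. The pads swing forward as they close: fully open they stand 13 mm farther back than shut.
Start: joints at [-1.243, 0.276, 1.505, -0, 1.361, -0.121], TCP at [0.249, -0.518, 0.212] pointing down, gripper open.
Joint ranges: [-2.89, 2.89], [-0.75, 2.08], [0.22, 2.7], [-1.18, 4.32], [0.11, 2.71], [-2.7, 2.7]. Speed limits (rad/s): [2.57, 2.57, 3.14, 3.14, 3.14, 3.14].

INTERFACE

Orientations are given as a unit quaternion [w, x, y, z].
In Python, from rig import manip gives the robot as it stands.
- The arm moves only by the tool send_rows, never from a script. Its arguments are lists of equal length, an entry for each row: "delta_pos": the shift along the tool's x, y, z normalised to -1 to 1, where 1 is 40 cm, a list of three; "angular": the turn, a rotation vector about the tool's x, y, z normalised to -1 to 1, where 1 is 0.08 rad, a list of three. A call has 1 to 5 rows; each row shifts and turns the commanded pose from where the row before left it, along the tool's axes as they then stand; what a row does not reach is not made up. A row lasts 1/12 s, in which the tool goes at most 41.7 mm and 7.16 degrees, less where a joint would pass 70% of its speed; a pose out of reach is approached as far as the arm can. A call with a number of a shift or a turn outside -1 to 1 is refused whole. A call with a gripper value outside its range is refused whole. "hand" is the finger opening in mm, from 0 to 85.4, set as the call begins (left out, the last holds). The fingers move at their own pace and stop on an object; "squeeze" is the grip in N (left out, the last holds). Time passes only in rows, so rows that do not move let the fingers close. It gives the time, the measured TCP pose, the force and the opening at its end, in the units of the state.
- manip.get_state(): the state, without advancing time (a new reading comes with each control period).
- manip.get_image(name): name is "side" or "top"; returns the picture (480x640x3 uint8, blue, green, red); there is no depth.
- manip.calibration(name): a dict with "fx", "fy", "cx", "cy" (pixels), "k1" (the pictures are not rectified: a ray, as slopes to the right and down, at radius r is drawn at 1 + k1 r^2 times it, then the intrinsics apply), "camera_from_world" (4x4, takes a point from world to camera coordinates). Camera axes: x right, y up, looking along -z (the intrinsics and any distortion apply to the point x, -y, -z); pixel columns grow to the right and rows downward; lengths in m; the calibration is good to about 2 mm. A picture is of the moment at which its call begins. calibration takes no time and is no camera call.
- manip.sign_off(): hands the job in, once; it reports no verdict.
The state is a dict: "clock": time; "qpos": joint angles; "qd": joint speeds; "effort": joint torques, N m; "position": TCP position; "ee_rot": TCP orientation; "contact_force": force on the tool from outside, world axes, zero at the start; "moment": the same for the moment, N m; "width": finger opening in m.
Only numpy, scipy, OpenCV 4.12 (cv2) and the standard library are available. Lean on these libraries where they do the work, as an engineer would, in place of code of your own. Each camera call takes 0.05 s, during which the arm holds its last target.

## Working session

There is one attempt and no reset: what is moved stays moved. The work goes in short steps, Python scripts to look and compute and a tool call to move; the robot and the scene stay as the last step left them, time stands still between calls to the robot, and variables do not carry over. Pictures are saved under pics/ and viewed, and the job is handed in when it is done.

Besides the shell and the picture viewer there is one more tool, called after "Emit:" by a JSON object that holds its "op" and its "data", one argument or row to a line. send_rows: Moves the arm, as the interface text tells. Scaled input: -1 to 1 covers 40 cm each way for a shift and 0.08 rad each way for a turn. Its arguments: {"type":"object","properties":{"delta_pos":{"type":"array","items":{"type":"array","items":{"type":"number"}}},"angular":{"type":"array","items":{"type":"array","items":{"type":"number"}}},"hand":{"type":"number"},"squeeze":{"type":"number"}},"required":["delta_pos","angular"]}

```bash
mkdir -p pics; ls; python3 - <<'E'
from rig import manip
import cv2
for n in("top","side"):
    cv2.imwrite(f"pics/{n}0.png",manip.get_image(n)); c=manip.calibration(n); print(n,c)
print(manip.get_state(), manip.tip_reach)
E
```

```text
pics
top {'fx': 586.773494075328, 'fy': 586.773494075328, 'cx': 317.71499778699337, 'cy': 244.16599987722213, 'k1': -0.11632842618834723, 'camera_from_world': array([[-0.02797685, -0.99925228, -0.02668647,  0.01890948],
       [ 0.99820683, -0.02934098,  0.05217498, -0.58384577],
       [-0.05291897, -0.02517892,  0.99828133, -1.24129852],
       [ 0.        ,  0.        ,  0.        ,  1.        ]])}
side {'fx': 520.8243370419099, 'fy': 520.8243370419099, 'cx': 322.31475186004656, 'cy': 243.3948108005344, 'k1': 0.03927280542087799, 'camera_from_world': array([[ 0.95822443, -0.28589047, -0.00851952, -0.56466238],
       [ 0.18535693,  0.59802787,  0.77974706, -0.18796389],
       [-0.21782734, -0.74875183,  0.6260367 , -0.75180509],
       [ 0.        ,  0.        ,  0.        ,  1.        ]])}
{'clock': 0.1, 'qpos': array([-1.24301965e+00,  2.76547742e-01,  1.50603580e+00,  5.73026084e-06,
        1.36074107e+00, -1.21016466e-01]), 'qd': array([-0.00041307, -0.00177591, -0.00409609,  0.00056069,  0.00106443,
        0.00076261]), 'effort': array([ 1.00248206e-03, -4.17699516e+01, -2.46405888e+01, -2.51801948e-04,
        5.82948749e-03,  1.60524769e-05]), 'position': array([ 0.24929626, -0.5175569 ,  0.21100549]), 'ee_rot': array([-5.48054982e-04,  8.46722019e-01, -5.32034842e-01, -6.70496272e-04]), 'contact_force': array([-0.45422339,  0.08077601, -0.94619291]), 'moment': array([ 0.04250232,  0.04304725, -0.03908154]), 'width': 0.08559511589308254} 0.019
```

View pics/top0.png

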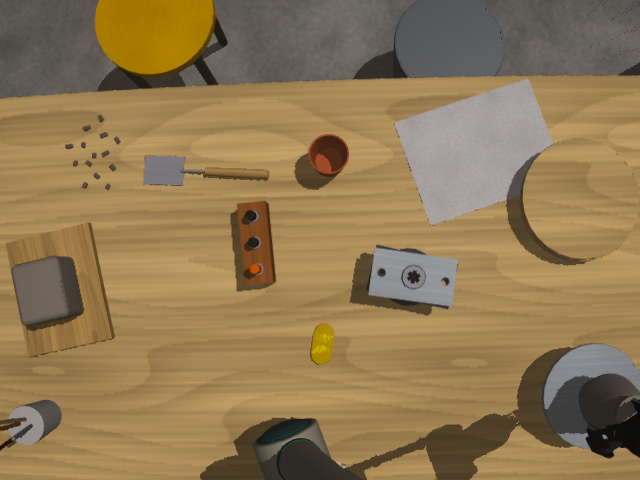

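View pics/side0.png

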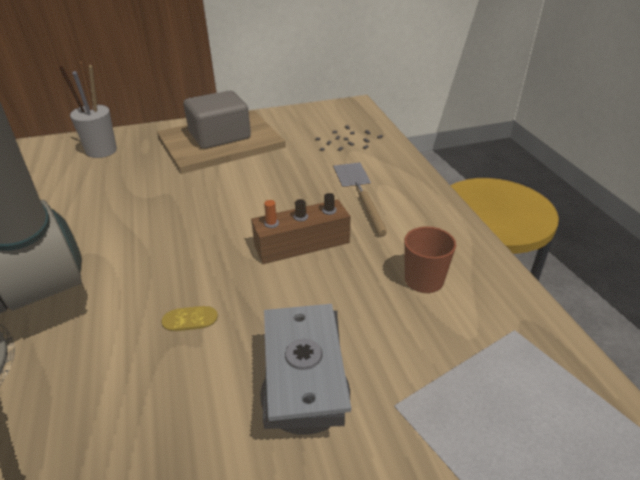

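```bash
cat > h.py <<'E'
from rig import manip
import numpy as np, cv2
from scipy.spatial.transform import Rotation as R
C={n:manip.calibration(n) for n in("top","side")}
def proj(n,p):
    c=C[n];M=c["camera_from_world"];q=M[:3,:3]@np.asarray(p,float)+M[:3,3]
    x,y=q[0]/-q[2],-q[1]/-q[2];s=1+c["k1"]*(x*x+y*y)
    return np.array([c["cx"]+c["fx"]*x*s,c["cy"]+c["fy"]*y*s])
def ray(n,uv):
    c=C[n];M=c["camera_from_world"]
    d=(np.array(uv,float)-[c["cx"],c["cy"]])/[c["fx"],c["fy"]]
    u=d.copy()
    for _ in range(20):u=d/(1+c["k1"]*(u@u))
    Rm=M[:3,:3];o=-Rm.T@M[:3,3];v=Rm.T@np.array([u[0],-u[1],-1]);return o,v/np.linalg.norm(v)
def onz(n,uv,z):
    o,v=ray(n,uv);return o+v*(z-o[2])/v[2]
def two(a,b):
    (o1,v1),(o2,v2)=ray("top",a),ray("side",b)
    t=np.linalg.lstsq(np.c_[v1,-v2],o2-o1,rcond=None)[0]
    p,q=o1+v1*t[0],o2+v2*t[1];return (p+q)/2,np.linalg.norm(p-q)
def rot():
    q=manip.get_state()["ee_rot"];return R.from_quat([q[1],q[2],q[3],q[0]])
E
python3 - <<'E'
import cv2
t=cv2.imread("pics/top0.png");s=cv2.imread("pics/side0.png")
a=cv2.resize(t[230:320,340:480],None,fx=5,fy=5,interpolation=cv2.INTER_CUBIC);cv2.imwrite("pics/t_plate.png",a)
a=cv2.resize(t[195:300,225:285],None,fx=5,fy=5,interpolation=cv2.INTER_CUBIC);cv2.imwrite("pics/t_rack.png",a)
a=cv2.resize(s[290:440,240:370],None,fx=4,fy=4,interpolation=cv2.INTER_CUBIC);cv2.imwrite("pics/s_plate.png",a)
a=cv2.resize(s[180:270,240:360],None,fx=5,fy=5,interpolation=cv2.INTER_CUBIC);cv2.imwrite("pics/s_rack.png",a)
E
```

```text
(no output)
```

View pics/t_plate.png

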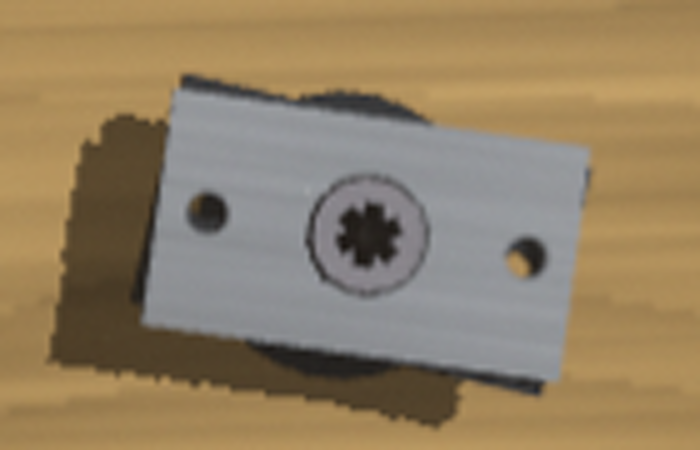

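View pics/t_rack.png

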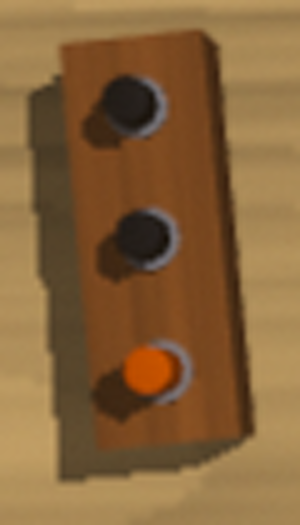

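View pics/s_plate.png

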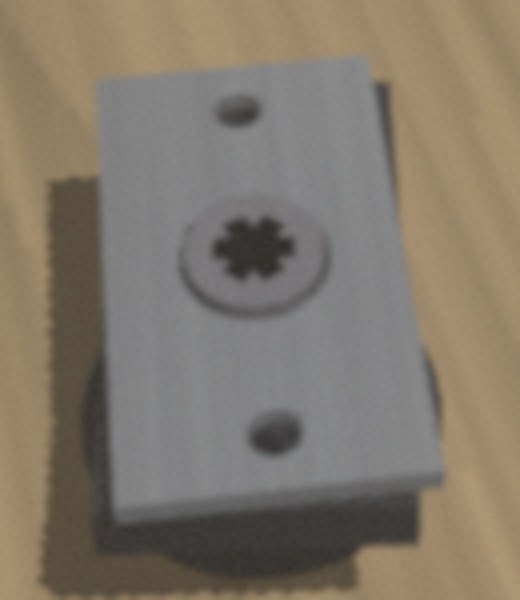

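View pics/s_rack.png

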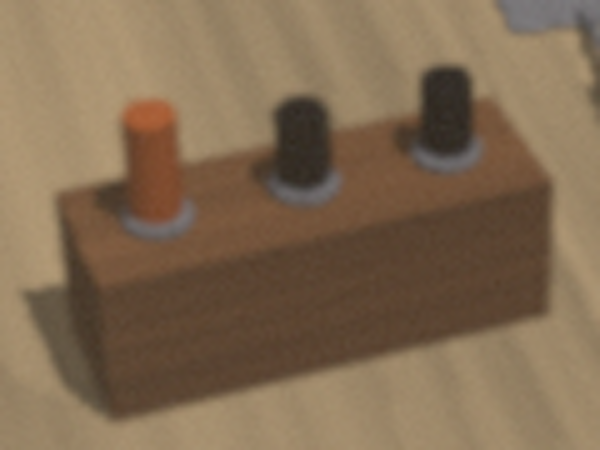

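```bash
python3 - <<'E'
from h import *
f=lambda x,y,s,ox,oy:((x+.5)/s-.5+ox,(y+.5)/s-.5+oy)
T=lambda x,y:f(x,y,5,340,230); S=lambda x,y:f(x,y,4,240,290)
np.set_printoptions(precision=4,suppress=True)
for nm,t,s,z in(("left a",(208,212),(238,110),.085),("right b",(526,258),(275,432),.085),("boss",(368,235),(254,253),.089)):
    print(nm,onz("top",T(*t),z),onz("side",S(*s),z))
# plate corners top
for t,s in(((175,88),(368,57)),((592,148),(440,473)),((560,383),(115,512)),((142,325),(98,82))):
    print("corner",onz("top",T(*t),.085),onz("side",S(*s),.085))
for t in((183,74),(542,395),(133,300)): print("flange c top",onz("top",T(*t),.075))
print("flange c side",onz("side",S(418,490),.075), onz("side",S(388,84),.075))
t=cv2.imread("pics/top0.png");s=cv2.imread("pics/side0.png")
def blob(im,lo,hi,box):
    x0,y0,x1,y1=box;h=cv2.cvtColor(im[y0:y1,x0:x1],cv2.COLOR_BGR2HSV);m=cv2.inRange(h,lo,hi)
    cs,_=cv2.findContours(m,cv2.RETR_EXTERNAL,cv2.CHAIN_APPROX_NONE)
    for c in cs:
        if cv2.contourArea(c)>15:
            M=cv2.moments(c);print(cv2.contourArea(c),M['m10']/M['m00']+x0,M['m01']/M['m00']+y0,np.array(cv2.boundingRect(c))+[x0,y0,0,0])
for im in(t,s):
    b=(225,195,285,300) if im is t else(240,180,360,270)
    blob(im,(5,200,140),(14,255,255),b);print('-')
    blob(im,(0,0,0),(180,255,45),b)
Tr=lambda x,y:f(x,y,5,225,195);Sr=lambda x,y:f(x,y,5,240,180)
for nm,a,za,b in(("pin",(149,370),.108,(150,111)),("b1",(146,236),.096,(302,108)),("b2",(129,103),.096,(446,75))):
    print(nm,onz("top",Tr(*a),za),onz("side",Sr(*b),za))
for nm,a,b in(("pin",(162,372),(157,217)),("b1",(152,240),(304,183)),("b2",(136,106),(447,151))):
    print("collar",nm,onz("top",Tr(*a),.066),onz("side",Sr(*b),.066))
for a in((60,45),(205,32),(252,436),(98,450)): print("rack corner",onz("top",Tr(*a),.062))
q=manip.get_state();print(rot().as_matrix(),proj("top",q["position"]))
E
```

```text
left a [ 0.5205 -0.126   0.085 ] [ 0.5189 -0.1269  0.085 ]
right b [ 0.4982 -0.2538  0.085 ] [ 0.4969 -0.2546  0.085 ]
boss [ 0.5094 -0.1897  0.089 ] [ 0.5074 -0.1917  0.089 ]
corner [ 0.571  -0.1143  0.085 ] [ 0.5692 -0.1158  0.085 ]
corner [ 0.5417 -0.2823  0.085 ] [ 0.5389 -0.2818  0.085 ]
corner [ 0.4474 -0.2658  0.085 ] [ 0.4463 -0.2667  0.085 ]
corner [ 0.4759 -0.098   0.085 ] [ 0.4756 -0.0996  0.085 ]
flange c top [ 0.577  -0.1185  0.075 ]
flange c top [ 0.4422 -0.2603  0.075 ]
flange c top [ 0.4858 -0.0952  0.075 ]
flange c side [ 0.5333 -0.279   0.075 ] [ 0.575  -0.1212  0.075 ]
58.0 254.00862068965517 268.5258620689655 [250 264   9  10]
-
62.5 252.92266666666666 241.99733333333333 [248 238  11   9]
65.5 250.32569974554707 215.30788804071247 [245 211  11  10]
-
pin [0.5343 0.1271 0.108 ] [0.5337 0.1276 0.108 ]
b1 [0.5884 0.1287 0.096 ] [0.5882 0.1311 0.096 ]
b2 [0.6424 0.1344 0.096 ] [0.6429 0.1361 0.096 ]
collar pin [0.5339 0.1274 0.066 ] [0.5323 0.1234 0.066 ]
collar b1 [0.5885 0.1303 0.066 ] [0.587  0.1279 0.066 ]
collar b2 [0.6443 0.1357 0.066 ] [0.6418 0.1316 0.066 ]
rack corner [0.6713 0.1676 0.062 ]
rack corner [0.6747 0.1068 0.062 ]
rack corner [0.5066 0.0912 0.062 ]
rack corner [0.5025 0.1553 0.062 ]
[[ 0.4339 -0.901  -0.0006]
 [-0.901  -0.4339  0.0016]
 [-0.0017 -0.0002 -1.    ]] [603.643  412.8374]
```

Emit:
{"op": "send_rows", "data": {
  "delta_pos": [
    [0,0,0],
    [0,0,0],
    [0,0,0],
    [0,0,0],
    [0,0,0]
  ],
  "angular": [
    [0,0,0.946],
    [0,0,0.946],
    [0,0,0.946],
    [0,0,0.946],
    [0,0,0.946]
  ],
  "hand": 60,
  "squeeze": 40
}}

```text
clock: 0.52
position: [0.2494, -0.5177, 0.2113]
ee_rot: [-0.0, 0.73, -0.683, -0.001]
contact_force: [0.4, -0.8, 1.0]
width: 0.06
```

```bash
cat >> h.py <<'E'
def go(x,y,z,step=.04,yaw=-86):
    st=manip.get_state();Rm=rot().as_matrix();d=Rm.T@(np.array([x,y,z])-st["position"])/.4
    n=max(1,int(np.ceil(np.abs(d).max()*.4/step)))
    a=np.degrees(np.arctan2(Rm[1,0],Rm[0,0]))
    # turn to straighten tool: target orientation
    t=np.radians(yaw);X=np.array([np.cos(t),np.sin(t),0]);Z=np.array([0,0,-1.]);G=np.c_[X,np.cross(Z,X),Z]
    rv=R.from_matrix(Rm.T@G).as_rotvec()/.08
    print("t %.2f pos %s yaw %.2f w %.4f F %s"%(st["clock"],np.round(st["position"],4),a,st["width"],np.round(st["contact_force"],1)))
    print("total",np.round(d,3),"rows",n,"each",np.round(d/n,4),"turn",np.round(rv,3))
E
python3 -c "
from h import *
go(.534,.127,.19)"
```

```text
t 0.52 pos [ 0.2494 -0.5177  0.2113] yaw -86.18 w 0.0600 F [ 0.4 -0.8  1. ]
total [-1.561 -0.817  0.055] rows 16 each [-0.0975 -0.0511  0.0034] turn [ 0.004  0.014 -0.04 ]
```

Emit:
{"op": "send_rows", "data": {
  "delta_pos": [
    [-0.087,-0.045,0.003],
    [-0.087,-0.045,0.003],
    [-0.087,-0.045,0.003],
    [-0.087,-0.045,0.003],
    [-0.087,-0.045,0.003]
  ],
  "angular": [
    [0,0,0],
    [0,0,0],
    [0,0,0],
    [0,0,0],
    [0,0,0]
  ]
}}

```text
clock: 0.93
position: [0.3271, -0.3363, 0.2053]
ee_rot: [-0.0, 0.731, -0.682, -0.0]
contact_force: [0.9, 0.3, 0.1]
width: 0.0602
```

Emit:
{"op": "send_rows", "data": {
  "delta_pos": [
    [-0.087,-0.045,0.003],
    [-0.087,-0.045,0.003],
    [-0.087,-0.045,0.003],
    [-0.087,-0.045,0.003],
    [-0.087,-0.045,0.003]
  ],
  "angular": [
    [0,0,0],
    [0,0,0],
    [0,0,0],
    [0,0,0],
    [0,0,0]
  ]
}}

```text
clock: 1.35
position: [0.4046, -0.1563, 0.1996]
ee_rot: [0.0, 0.731, -0.682, -0.0]
contact_force: [0.6, -0.7, 0.3]
width: 0.0604
```

Emit:
{"op": "send_rows", "data": {
  "delta_pos": [
    [-0.087,-0.045,0.003],
    [-0.087,-0.045,0.003],
    [-0.087,-0.045,0.003],
    [-0.087,-0.045,0.003],
    [-0.087,-0.045,0.003]
  ],
  "angular": [
    [0,0,0],
    [0,0,0],
    [0,0,0],
    [0,0,0],
    [0,0,0]
  ]
}}

```text
clock: 1.77
position: [0.4822, 0.0236, 0.1935]
ee_rot: [0.0, 0.732, -0.682, -0.0]
contact_force: [0.6, -0.2, 0.6]
width: 0.0601
```

Emit:
{"op": "send_rows", "data": {
  "delta_pos": [
    [-0.087,-0.045,0.003],
    [-0.087,-0.045,0.003],
    [-0.08,-0.05,0],
    [0,0,0]
  ],
  "angular": [
    [0,0,0],
    [0,0,0],
    [0,0,0],
    [0,0,0]
  ]
}}

```text
clock: 2.1
position: [0.5336, 0.1329, 0.1907]
ee_rot: [-0.002, 0.733, -0.68, -0.001]
contact_force: [1.1, -0.1, -1.2]
width: 0.0601
```

```bash
python3 -c "
from h import *
go(.534,.127,.16)
cv2.imwrite('pics/s1.png',manip.get_image('side'));cv2.imwrite('pics/t1.png',manip.get_image('top'))"
```

```text
t 2.10 pos [0.5336 0.1329 0.1907] yaw -85.68 w 0.0601 F [ 1.1 -0.1 -1.2]
total [0.015 0.    0.077] rows 1 each [0.0151 0.0003 0.0767] turn [-0.032  0.048  0.069]
```

View pics/s1.png

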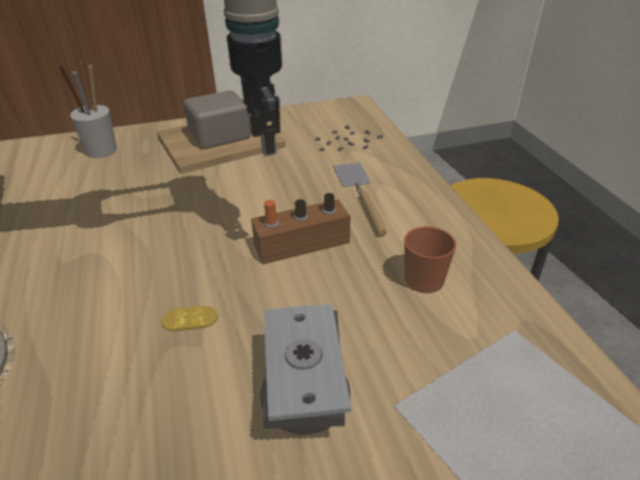

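View pics/t1.png

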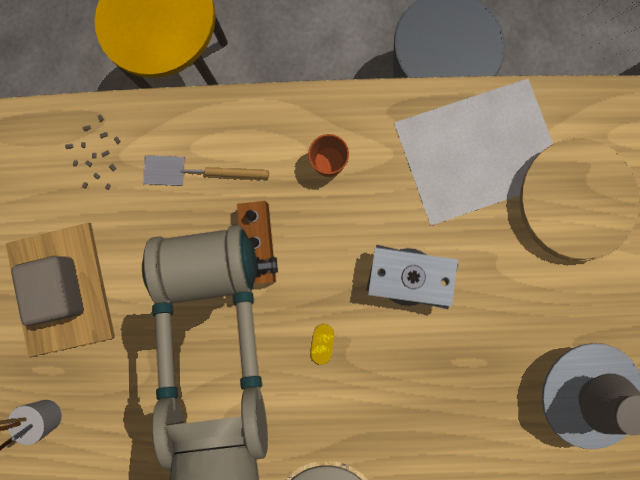

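Emit:
{"op": "send_rows", "data": {
  "delta_pos": [
    [0.014,0,0.075],
    [0,0,0.05],
    [0,0,0],
    [0,0,0]
  ],
  "angular": [
    [0,0,0],
    [0,0,0],
    [0,0,0],
    [0,0,0]
  ]
}}

```text
clock: 2.53
position: [0.5298, 0.12, 0.1407]
ee_rot: [0.001, 0.731, -0.682, -0.001]
contact_force: [0.5, -0.2, 0.4]
width: 0.0601
```

```bash
python3 -c "
from h import *
go(.534,.127,.09)
im=manip.get_image('side');cv2.imwrite('pics/s2.png',cv2.resize(im[70:270,200:360],None,fx=3,fy=3,interpolation=cv2.INTER_CUBIC))
print(proj('side',manip.get_state()['position']))"
```

```text
t 2.53 pos [0.5298 0.12   0.1407] yaw -86.06 w 0.0601 F [ 0.5 -0.2  0.4]
total [-0.017 -0.012  0.127] rows 2 each [-0.0084 -0.006   0.0634] turn [ 0.039 -0.006 -0.012]
[267.49867853 187.54620495]
```

View pics/s2.png

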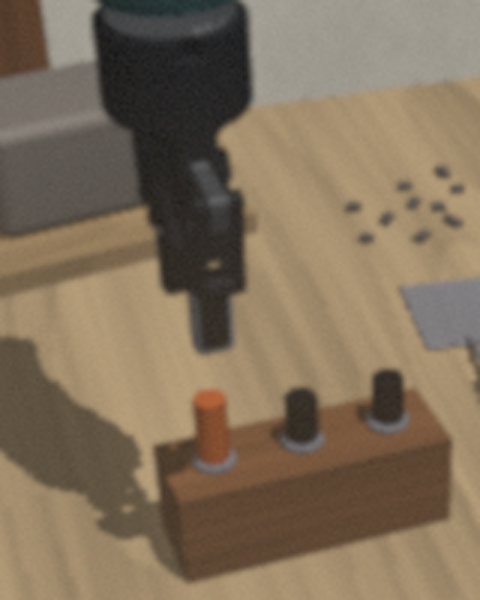

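Emit:
{"op": "send_rows", "data": {
  "delta_pos": [
    [-0.017,-0.012,0.01],
    [0,0,0.06],
    [0,0,0.057],
    [0,0,0],
    [0,0,0]
  ],
  "angular": [
    [0,0,0],
    [0,0,0],
    [0,0,0],
    [0,0,0],
    [0,0,0]
  ]
}}

```text
clock: 3.0
position: [0.5355, 0.1286, 0.0908]
ee_rot: [0.0, 0.732, -0.682, -0.0]
contact_force: [-0.4, 0.1, 0.4]
width: 0.06
```

```bash
python3 -c "
from h import *
go(.534,.127,.09)
im=manip.get_image('side');cv2.imwrite('pics/s3.png',cv2.resize(im[70:270,200:360],None,fx=3,fy=3,interpolation=cv2.INTER_CUBIC))"
```

```text
t 3.00 pos [0.5355 0.1286 0.0908] yaw -85.97 w 0.0600 F [-0.4  0.1  0.4]
total [0.004 0.004 0.002] rows 1 each [0.0038 0.0041 0.0019] turn [0.009 0.    0.007]
```

View pics/s3.png

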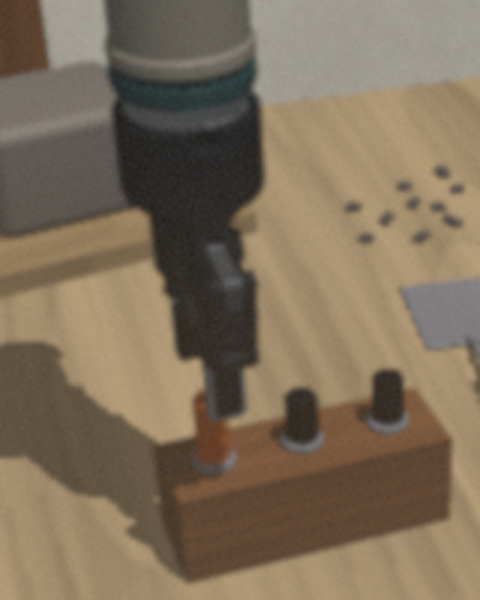

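Emit:
{"op": "send_rows", "data": {
  "delta_pos": [
    [0.003,0.003,0.001],
    [0,0,0],
    [0,0,0],
    [0,0,0],
    [0,0,0]
  ],
  "angular": [
    [0,0,0],
    [0,0,0],
    [0,0,0],
    [0,0,0],
    [0,0,0]
  ],
  "hand": 10
}}

```text
clock: 3.47
position: [0.5347, 0.1272, 0.0907]
ee_rot: [-0.0, 0.732, -0.682, 0.0]
contact_force: [-0.8, 0.5, 0.1]
width: 0.01
```

Emit:
{"op": "send_rows", "data": {
  "delta_pos": [
    [0,0,0],
    [0,0,0],
    [0,0,0]
  ],
  "angular": [
    [0,0,0],
    [0,0,0],
    [0,0,0]
  ]
}}

```text
clock: 3.72
position: [0.5344, 0.1271, 0.0902]
ee_rot: [0.0, 0.732, -0.682, 0.0]
contact_force: [0.3, 0.0, 0.1]
width: 0.0102
```

```bash
python3 -c "
from h import *
go(.534,.127,.09)
im=manip.get_image('side');cv2.imwrite('pics/s4.png',cv2.resize(im[70:270,200:360],None,fx=3,fy=3,interpolation=cv2.INTER_CUBIC))"
```

```text
t 3.72 pos [0.5344 0.1271 0.0902] yaw -85.97 w 0.0102 F [0.3 0.  0.1]
total [0.    0.001 0.   ] rows 1 each [0.0003 0.001  0.0004] turn [ 0.    -0.001  0.008]
```

View pics/s4.png

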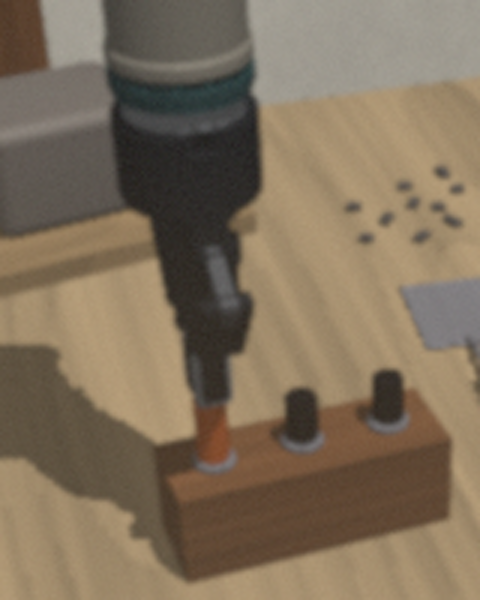

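```bash
python3 -c "
from h import *
p=manip.get_state()['position']
for z in (.071,.09,.108,.066): print(z,proj('side',[p[0],p[1],z]),(proj('side',[p[0],p[1],z])-[200,70])*3)
im=manip.get_image('top');cv2.imwrite('pics/t4.png',cv2.resize(im[190:310,200:320],None,fx=5,fy=5,interpolation=cv2.INTER_CUBIC))
im=manip.get_image('side');cv2.imwrite('pics/s4b.png',cv2.resize(im[150:240,230:310],None,fx=7,fy=7,interpolation=cv2.INTER_CUBIC))
"
```

```text
0.071 [271.5450591  219.31002353] [214.6351773  447.93007058]
0.09 [270.781973   210.48073648] [212.345919   421.44220944]
0.108 [270.03909717 201.89753315] [210.11729152 395.69259945]
0.066 [271.7423913  221.59533755] [215.22717391 454.78601266]
```

View pics/t4.png

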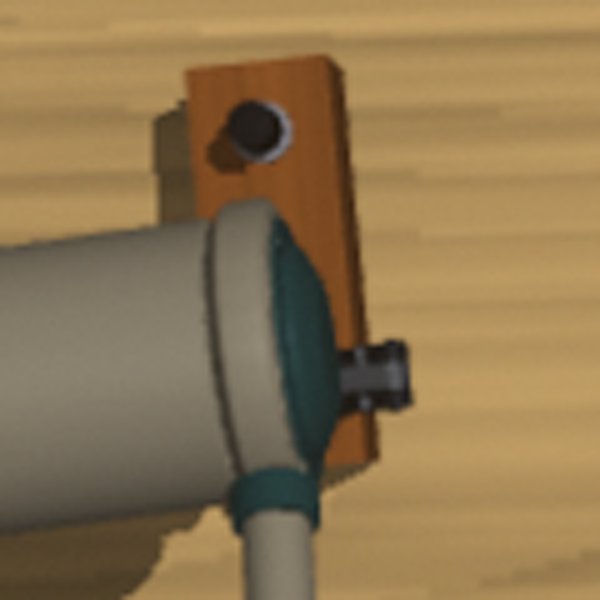

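View pics/s4b.png

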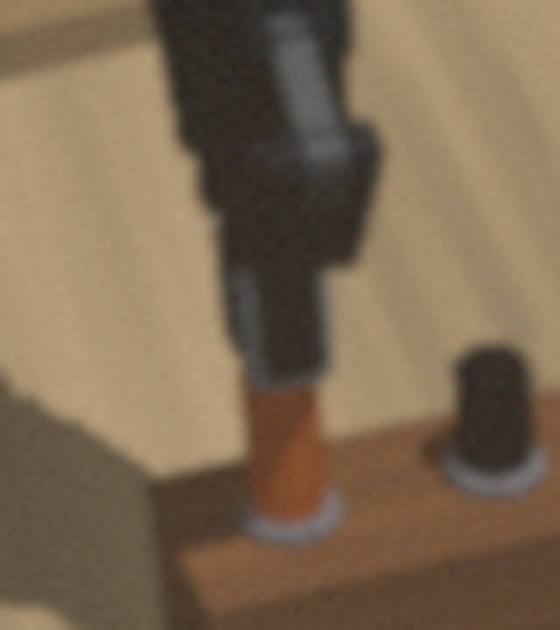

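```bash
python3 -c "
from h import *
def ony(n,uv,y):
    o,v=ray(n,uv);return o+v*(y-o[1])/v[1]
for y in(.1075,.117,.127):print(ony('side',(270.7,205),y))
print('s2',[ony('side',(200+212/3,70+350/3),y) for y in(.0755,.09)])
print('s3',[ony('side',(200+226/3,70+416/3),y) for y in(.084,.0985)])
"
```

```text
[0.5318146  0.1075     0.11497538]
[0.53339474 0.117      0.10840688]
[0.53505805 0.127      0.10149266]
s2 [array([0.52892446, 0.0755    , 0.17134617]), array([0.53138756, 0.09      , 0.16204288])]
s3 [array([0.53502347, 0.084     , 0.12249153]), array([0.53758356, 0.0985    , 0.11228398])]
```

Emit:
{"op": "send_rows", "data": {
  "delta_pos": [
    [0,0,0],
    [0,0,0],
    [0,0,0],
    [0,0,0.025],
    [0,0,0]
  ],
  "angular": [
    [0,0,0],
    [0,0,0],
    [0,0,0],
    [0,0,0],
    [0,0,0]
  ],
  "hand": 45
}}

```text
clock: 4.28
position: [0.5332, 0.127, 0.0785]
ee_rot: [0.001, 0.732, -0.682, -0.001]
contact_force: [-0.7, -0.3, -0.1]
width: 0.0447
```

Emit:
{"op": "send_rows", "data": {
  "delta_pos": [
    [0,0,0.015],
    [0,0,0],
    [0,0,0]
  ],
  "angular": [
    [0,0,0],
    [0,0,0],
    [0,0,0]
  ]
}}

```text
clock: 4.53
position: [0.534, 0.1271, 0.0736]
ee_rot: [0.001, 0.732, -0.682, -0.0]
contact_force: [0.6, 0.4, -0.2]
width: 0.0447
```

```bash
python3 -c "
from h import *
go(.534,.127,.05)
im=manip.get_image('side');cv2.imwrite('pics/s5.png',cv2.resize(im[150:240,230:310],None,fx=7,fy=7,interpolation=cv2.INTER_CUBIC))"
```

```text
t 4.53 pos [0.534  0.1271 0.0736] yaw -85.97 w 0.0447 F [ 0.6  0.4 -0.2]
total [ 0.    -0.     0.059] rows 1 each [ 0.0002 -0.0001  0.0589] turn [ 0.016 -0.001  0.007]
```

View pics/s5.png

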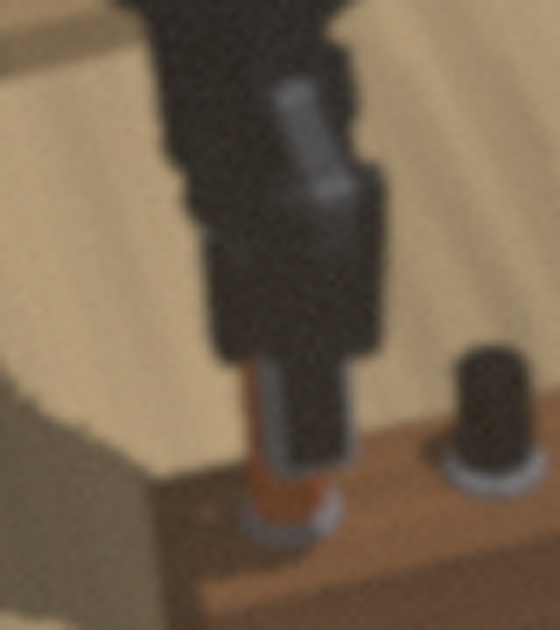

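Emit:
{"op": "send_rows", "data": {
  "delta_pos": [
    [0,0,0.022],
    [0,0,0.022],
    [0,0,0],
    [0,0,0]
  ],
  "angular": [
    [0,0,0],
    [0,0,0],
    [0,0,0],
    [0,0,0]
  ]
}}

```text
clock: 4.92
position: [0.5336, 0.1271, 0.0556]
ee_rot: [0.001, 0.732, -0.682, -0.001]
contact_force: [0.3, -0.0, -0.5]
width: 0.045
```

Emit:
{"op": "send_rows", "data": {
  "delta_pos": [
    [0,0,0],
    [0,0,0],
    [0,0,0],
    [0,0,0],
    [0,0,0]
  ],
  "angular": [
    [0,0,0],
    [0,0,0],
    [0,0,0],
    [0,0,0],
    [0,0,0]
  ],
  "hand": 10
}}

```text
clock: 5.33
position: [0.5347, 0.1272, 0.0569]
ee_rot: [-0.0, 0.732, -0.682, 0.0]
contact_force: [0.6, 0.5, 0.5]
width: 0.0187
```

```bash
python3 -c "
from h import *
go(.534,.127,.055)
im=manip.get_image('side');cv2.imwrite('pics/s6.png',cv2.resize(im[150:240,230:310],None,fx=7,fy=7,interpolation=cv2.INTER_CUBIC))"
```

```text
t 5.33 pos [0.5347 0.1272 0.0569] yaw -85.97 w 0.0187 F [0.6 0.5 0.5]
total [0.    0.002 0.005] rows 1 each [0.0004 0.0018 0.0047] turn [-0.01   0.001  0.007]
```

View pics/s6.png

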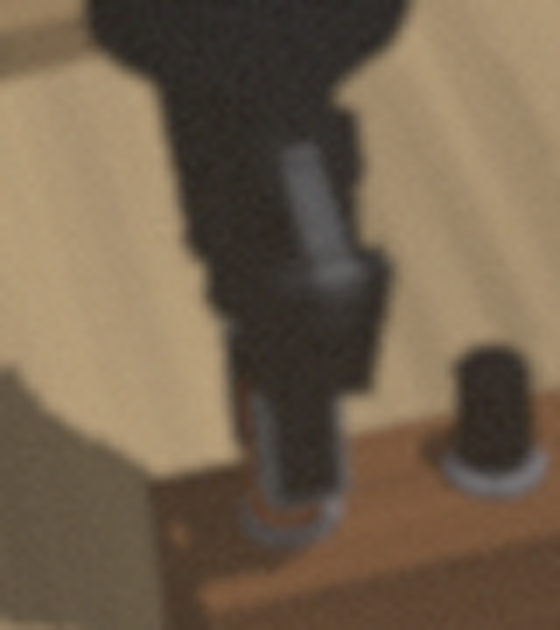

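Emit:
{"op": "send_rows", "data": {
  "delta_pos": [
    [0,0,-0.05],
    [0,0,-0.075],
    [0,0,-0.1],
    [0,0,0],
    [0,0,0]
  ],
  "angular": [
    [0,0,0],
    [0,0,0],
    [0,0,0],
    [0,0,0],
    [0,0,0]
  ],
  "squeeze": 60
}}

```text
clock: 5.8
position: [0.5361, 0.1273, 0.1489]
ee_rot: [-0.002, 0.732, -0.682, 0.002]
contact_force: [-0.8, -0.7, -1.9]
width: 0.0185
```

```bash
python3 -c "
from h import *
go(.5255,-.127,.15)
im=manip.get_image('side');cv2.imwrite('pics/s7.png',cv2.resize(im[120:260,230:330],None,fx=4,fy=4,interpolation=cv2.INTER_CUBIC))"
```

```text
t 5.80 pos [0.5361 0.1273 0.1489] yaw -85.96 w 0.0185 F [-0.8 -0.7 -1.9]
total [ 0.632  0.071 -0.003] rows 7 each [ 0.0903  0.0102 -0.0004] turn [-0.071 -0.     0.008]
```

View pics/s7.png

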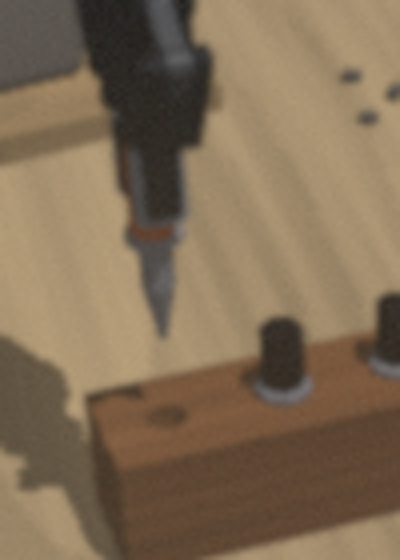

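Emit:
{"op": "send_rows", "data": {
  "delta_pos": [
    [0.05,0.01,0],
    [0.095,0.01,0],
    [0.1,0.01,0],
    [0.1,0.01,0],
    [0.1,0.01,0]
  ],
  "angular": [
    [0,0,0],
    [0,0,0],
    [0,0,0],
    [0,0,0],
    [0,0,0]
  ]
}}

```text
clock: 6.27
position: [0.5249, -0.0529, 0.1444]
ee_rot: [0.001, 0.732, -0.681, -0.002]
contact_force: [0.9, -0.0, -1.1]
width: 0.0183
```

Emit:
{"op": "send_rows", "data": {
  "delta_pos": [
    [0.1,0.01,0],
    [0.06,0.01,0],
    [0.027,0.001,0],
    [0,0,0],
    [0,0,0]
  ],
  "angular": [
    [0,0,0],
    [0,0,0],
    [0,0,0],
    [0,0,0],
    [0,0,0]
  ]
}}

```text
clock: 6.68
position: [0.5229, -0.1262, 0.1452]
ee_rot: [0.0, 0.731, -0.682, -0.002]
contact_force: [-0.6, 0.3, -0.7]
width: 0.0186
```

Emit:
{"op": "send_rows", "data": {
  "delta_pos": [
    [0,0,0],
    [0,0,0],
    [0,0,0]
  ],
  "angular": [
    [0,0,0],
    [0,0,0],
    [0,0,0]
  ]
}}

```text
clock: 6.93
position: [0.5238, -0.1254, 0.1465]
ee_rot: [-0.0, 0.732, -0.681, -0.0]
contact_force: [0.2, -0.1, -1.4]
width: 0.0183
```

```bash
python3 -c "
from h import *
go(.5255,-.127,.15)
im=manip.get_image('side');cv2.imwrite('pics/s8.png',cv2.resize(im[220:400,230:370],None,fx=4,fy=4,interpolation=cv2.INTER_CUBIC))
im=manip.get_image('top');cv2.imwrite('pics/t8.png',im)"
```

```text
t 6.93 pos [ 0.5238 -0.1254  0.1465] yaw -85.85 w 0.0183 F [ 0.2 -0.1 -1.4]
total [ 0.004 -0.004 -0.009] rows 1 each [ 0.0042 -0.0039 -0.0088] turn [0.003 0.006 0.033]
```

View pics/s8.png

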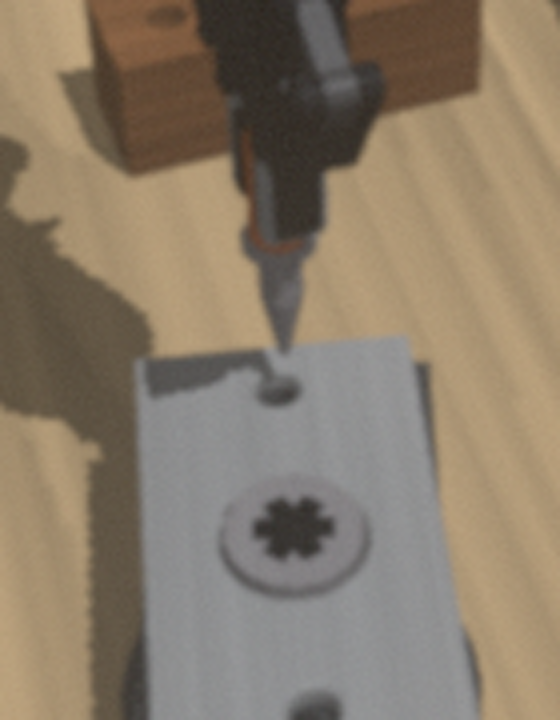

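View pics/t8.png

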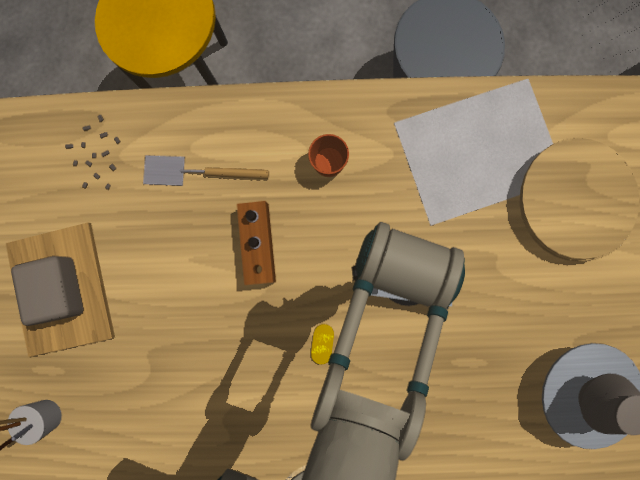

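```bash
python3 -c "
from h import *
uv=((287.5)/4-.5+230,352.5/4-.5+220)
print([onz('side',uv,z) for z in(.0985,.1,.1016,.103)])
# pin axis: collar centre px
print(onz('side',(279.5/4-.5+230,243/4-.5+220),.1516))
c=np.array([.508,-.191])
print('tip-proj of targets', proj('side',[.5245,-.128,.085]),proj('side',[.519,-.127,.085]))
"
```

```text
[array([ 0.52356508, -0.1231307 ,  0.0985    ]), array([ 0.52323988, -0.12455743,  0.1       ]), array([ 0.522893  , -0.12607928,  0.1016    ]), array([ 0.52258949, -0.12741089,  0.103     ])]
[ 0.5221512  -0.12526616  0.1516    ]
tip-proj of targets [303.26466302 316.8310243 ] [299.21016207 317.18601887]
```

Emit:
{"op": "send_rows", "data": {
  "delta_pos": [
    [0.005,0.002,0],
    [0,0,0.02],
    [0,0,0.025],
    [0,0,0.02],
    [0,0,0]
  ],
  "angular": [
    [0,0,0],
    [0,0,0],
    [0,0,0],
    [0,0,0],
    [0,0,0]
  ]
}}

```text
clock: 7.45
position: [0.5213, -0.1284, 0.118]
ee_rot: [0.001, 0.731, -0.682, -0.002]
contact_force: [0.4, 0.1, -1.9]
width: 0.0185
```

Emit:
{"op": "send_rows", "data": {
  "delta_pos": [
    [0,0,0],
    [0,0,0]
  ],
  "angular": [
    [0,0,0],
    [0,0,0]
  ]
}}

```text
clock: 7.62
position: [0.5232, -0.1292, 0.1204]
ee_rot: [0.0, 0.731, -0.682, -0.0]
contact_force: [-0.2, 0.1, -1.8]
width: 0.0185
```

```bash
python3 -c "
from h import *
go(.525,-.1275,.11)
im=manip.get_image('side');cv2.imwrite('pics/s9.png',cv2.resize(im[220:400,230:370],None,fx=4,fy=4,interpolation=cv2.INTER_CUBIC))"
```

```text
t 7.62 pos [ 0.5232 -0.1292  0.1204] yaw -85.98 w 0.0185 F [-0.2  0.1 -1.8]
total [-0.004 -0.005  0.026] rows 1 each [-0.0038 -0.0047  0.0259] turn [0.004 0.001 0.005]
```

View pics/s9.png

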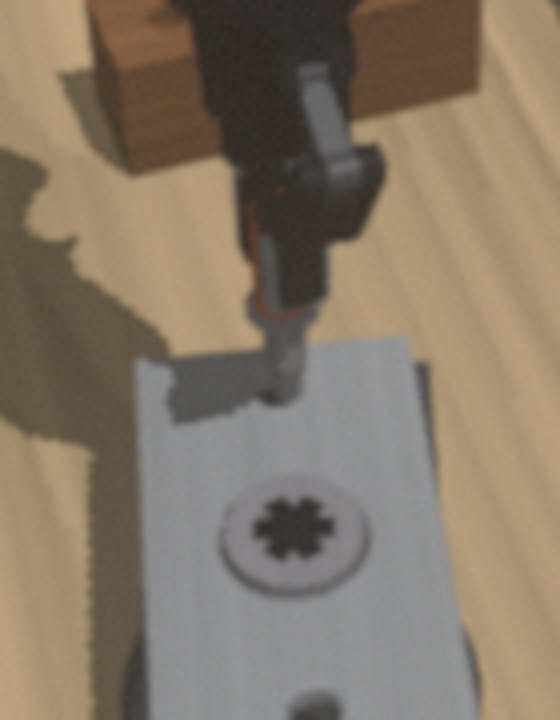

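Emit:
{"op": "send_rows", "data": {
  "delta_pos": [
    [-0.004,-0.005,0.005],
    [0,0,0.01],
    [0,0,0.01],
    [0,0,0],
    [0,0,0]
  ],
  "angular": [
    [0,0,0],
    [0,0,0],
    [0,0,0],
    [0,0,0],
    [0,0,0]
  ]
}}

```text
clock: 8.08
position: [0.5247, -0.1271, 0.1101]
ee_rot: [0.0, 0.732, -0.682, -0.0]
contact_force: [0.2, 0.4, -1.9]
width: 0.0184
```

```bash
python3 -c "
from h import *
go(.525,-.1275,.10)
im=manip.get_image('side');cv2.imwrite('pics/s10.png',cv2.resize(im[220:400,230:370],None,fx=4,fy=4,interpolation=cv2.INTER_CUBIC))"
```

```text
t 8.08 pos [ 0.5247 -0.1271  0.1101] yaw -85.97 w 0.0184 F [ 0.2  0.4 -1.9]
total [ 0.001 -0.001  0.025] rows 1 each [ 0.0011 -0.0006  0.0251] turn [0.011 0.006 0.007]
```

View pics/s10.png

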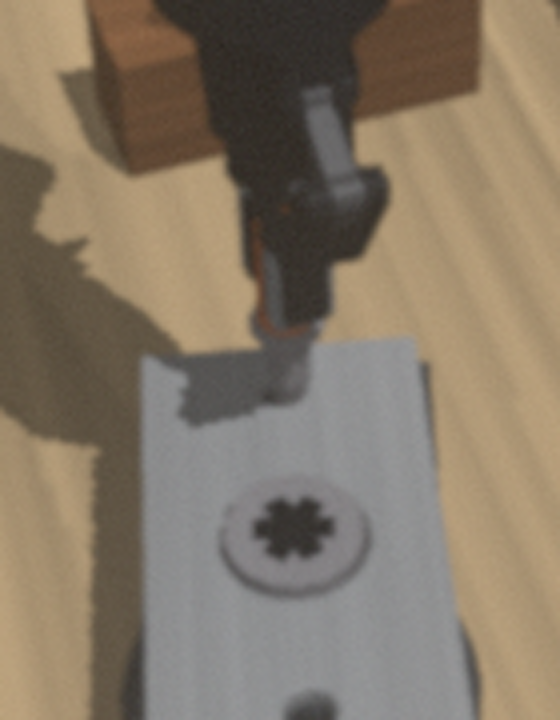

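Emit:
{"op": "send_rows", "data": {
  "delta_pos": [
    [0,0,0.01],
    [0,0,0.01],
    [0,0,0],
    [0,0,0]
  ],
  "angular": [
    [0,0,0],
    [0,0,0],
    [0,0,0],
    [0,0,0]
  ]
}}

```text
clock: 8.47
position: [0.525, -0.1272, 0.1021]
ee_rot: [0.0, 0.732, -0.682, -0.0]
contact_force: [-1.0, 0.8, -2.1]
width: 0.0181
```

Emit:
{"op": "send_rows", "data": {
  "delta_pos": [
    [0,0,0.006],
    [0,0,0.006],
    [0,0,0]
  ],
  "angular": [
    [0,0,0],
    [0,0,0],
    [0,0,0]
  ]
}}

```text
clock: 8.72
position: [0.5251, -0.1273, 0.0973]
ee_rot: [0.0, 0.732, -0.682, -0.0]
contact_force: [-0.4, 1.6, -1.5]
width: 0.0183
```

```bash
python3 -c "
from h import *
go(.525,-.1275,.08)
im=manip.get_image('side');cv2.imwrite('pics/s11.png',cv2.resize(im[220:400,230:370],None,fx=4,fy=4,interpolation=cv2.INTER_CUBIC))"
```

```text
t 8.72 pos [ 0.5251 -0.1273  0.0973] yaw -85.97 w 0.0183 F [-0.4  1.6 -1.5]
total [0.    0.    0.043] rows 1 each [0.0004 0.0003 0.0433] turn [0.    0.    0.007]
```

View pics/s11.png

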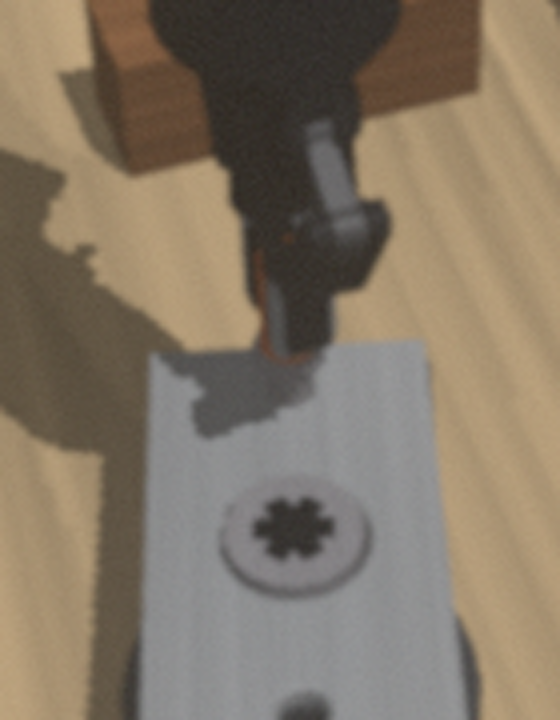

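Emit:
{"op": "send_rows", "data": {
  "delta_pos": [
    [0,0,0.006],
    [0,0,0.006],
    [0,0,0]
  ],
  "angular": [
    [0,0,0],
    [0,0,0],
    [0,0,0]
  ]
}}

```text
clock: 9.02
position: [0.5252, -0.1273, 0.0926]
ee_rot: [-0.0, 0.732, -0.682, 0.0]
contact_force: [-0.1, 1.4, -2.2]
width: 0.0186
```

Emit:
{"op": "send_rows", "data": {
  "delta_pos": [
    [0,0,0.006],
    [0,0,0.006],
    [0,0,0]
  ],
  "angular": [
    [0,0,0],
    [0,0,0],
    [0,0,0]
  ]
}}

```text
clock: 9.27
position: [0.5254, -0.1273, 0.0879]
ee_rot: [-0.0, 0.732, -0.682, 0.0]
contact_force: [-0.4, 1.1, -2.4]
width: 0.0183
```

Emit:
{"op": "send_rows", "data": {
  "delta_pos": [
    [0,0,0.006],
    [0,0,0.006],
    [0,0,0.004],
    [0,0,0]
  ],
  "angular": [
    [0,0,0],
    [0,0,0],
    [0,0,0],
    [0,0,0]
  ]
}}

```text
clock: 9.6
position: [0.5254, -0.1274, 0.0815]
ee_rot: [-0.0, 0.732, -0.682, 0.0]
contact_force: [0.8, 1.9, -1.6]
width: 0.0182
```

Emit:
{"op": "send_rows", "data": {
  "delta_pos": [
    [0,0,0.003],
    [0,0,0.003],
    [0,0,0]
  ],
  "angular": [
    [0,0,0],
    [0,0,0],
    [0,0,0]
  ]
}}

```text
clock: 9.85
position: [0.5255, -0.1274, 0.0799]
ee_rot: [-0.0, 0.732, -0.682, 0.0]
contact_force: [0.0, 1.3, 1.4]
width: 0.0179
```

Emit:
{"op": "send_rows", "data": {
  "delta_pos": [
    [0,0,0.003],
    [0,0,0],
    [0,0,0]
  ],
  "angular": [
    [0,0,0],
    [0,0,0],
    [0,0,0]
  ]
}}

```text
clock: 10.1
position: [0.5257, -0.1273, 0.0795]
ee_rot: [-0.0, 0.732, -0.682, 0.001]
contact_force: [-2.0, 2.6, 8.8]
width: 0.0183
```

```bash
python3 -c "
from h import *
go(.525,-.1275,.08)
im=manip.get_image('side');cv2.imwrite('pics/s12.png',cv2.resize(im[250:450,230:370],None,fx=4,fy=4,interpolation=cv2.INTER_CUBIC)[:600*1])"
```

```text
t 10.10 pos [ 0.5257 -0.1273  0.0795] yaw -85.97 w 0.0183 F [-2.   2.6  8.8]
total [ 0.     0.002 -0.001] rows 1 each [ 0.0005  0.0017 -0.0013] turn [-0.02  -0.005  0.007]
```

View pics/s12.png

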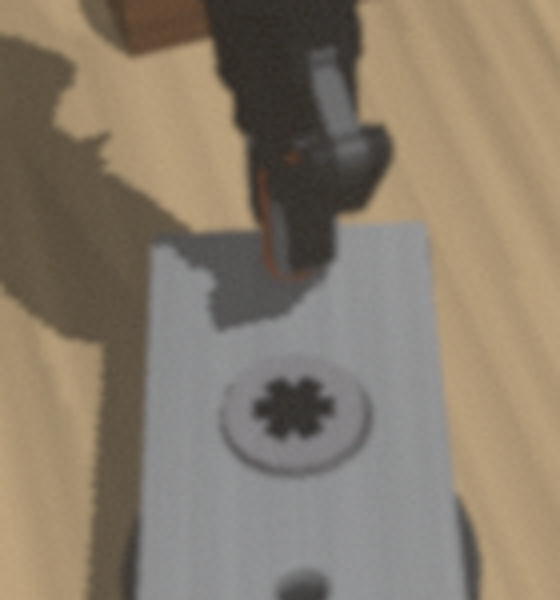

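Emit:
{"op": "send_rows", "data": {
  "delta_pos": [
    [0,0,-0.004],
    [0,0,0],
    [0,0,0],
    [0,0,0],
    [0,0,0]
  ],
  "angular": [
    [0,0,0],
    [0,0,0],
    [0,0,0],
    [0,0,0],
    [0,0,0]
  ],
  "hand": 45
}}

```text
clock: 10.57
position: [0.5249, -0.1275, 0.0795]
ee_rot: [0.0, 0.732, -0.682, -0.0]
contact_force: [-0.2, -0.3, -0.7]
width: 0.0449
```

Emit:
{"op": "send_rows", "data": {
  "delta_pos": [
    [0,0,-0.08],
    [0,0,-0.1],
    [-0.08,-0.02,-0.04],
    [-0.1,-0.02,0],
    [-0.1,-0.02,0]
  ],
  "angular": [
    [0,0,0],
    [0,0,0],
    [0,0,0],
    [0,0,0],
    [0,0,0]
  ]
}}

```text
clock: 10.98
position: [0.5425, -0.0138, 0.1695]
ee_rot: [-0.001, 0.731, -0.683, 0.002]
contact_force: [0.8, 0.5, -0.4]
width: 0.0449
```

```bash
python3 -c "
from h import *
go(.588,.130,.16)
im=manip.get_image('side');cv2.imwrite('pics/s13f.png',im);cv2.imwrite('pics/s13.png',cv2.resize(im[290:440,240:370],None,fx=4,fy=4,interpolation=cv2.INTER_CUBIC))
im=manip.get_image('top');cv2.imwrite('pics/t13f.png',im);cv2.imwrite('pics/t13.png',cv2.resize(im[230:320,340:480],None,fx=5,fy=5,interpolation=cv2.INTER_CUBIC))"
```

```text
t 10.98 pos [ 0.5425 -0.0138  0.1695] yaw -86.13 w 0.0449 F [ 0.8  0.5 -0.4]
total [-0.351 -0.138  0.024] rows 4 each [-0.0877 -0.0344  0.006 ] turn [-0.049 -0.015 -0.028]
```

View pics/s13.png

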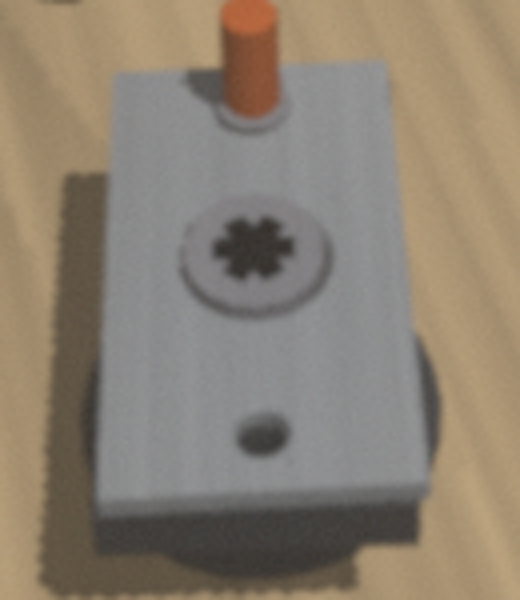

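View pics/t13.png

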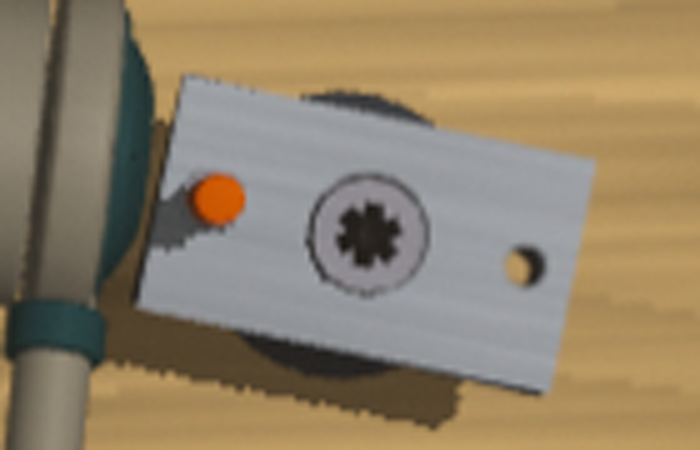

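```bash
python3 - <<'E'
from h import *
f=lambda x,y,s,ox,oy:((x+.5)/s-.5+ox,(y+.5)/s-.5+oy)
T=lambda x,y:f(x,y,5,340,230); S=lambda x,y:f(x,y,4,240,290)
print("hole b",onz("top",T(524,266),.085),onz("side",S(263,434),.085))
print("boss",onz("top",T(368,235),.089),onz("side",S(254,253),.089))
print("pin top",onz("top",T(217,199),.131),onz("side",S(248,13),.131))
tc=[onz("top",T(*t),.085)[:2] for t in((186,75),(596,160),(548,395),(137,305))]
sc=[onz("side",S(*t),.085)[:2] for t in((387,62),(427,483),(98,500),(114,74))]
print(np.array(tc),np.mean(tc,0));print(np.array(sc),np.mean(sc,0))
E
```

```text
hole b [ 0.49496386 -0.25288599  0.085     ] [ 0.49335629 -0.25423917  0.085     ]
boss [ 0.50939713 -0.18966904  0.089     ] [ 0.50743138 -0.19167838  0.089     ]
pin top [ 0.52536106 -0.12588714  0.131     ] [ 0.52372339 -0.12807445  0.131     ]
[[ 0.5760779  -0.11892185]
 [ 0.53681287 -0.28373404]
 [ 0.44275661 -0.26080444]
 [ 0.48396105 -0.0962059 ]] [ 0.50990211 -0.18991656]
[[ 0.57487565 -0.12007365]
 [ 0.53428957 -0.28380195]
 [ 0.44247572 -0.26151945]
 [ 0.48170851 -0.09749029]] [ 0.50833736 -0.19072133]
```

Emit:
{"op": "send_rows", "data": {
  "delta_pos": [
    [-0.088,-0.034,0.003],
    [-0.088,-0.034,0.005],
    [-0.088,-0.034,0.005],
    [-0.08,-0.036,0.01],
    [0,0,0]
  ],
  "angular": [
    [0,0,0],
    [0,0,0],
    [0,0,0],
    [0,0,0],
    [0,0,0]
  ]
}}

```text
clock: 11.5
position: [0.5882, 0.1322, 0.1573]
ee_rot: [-0.001, 0.733, -0.68, -0.001]
contact_force: [-0.3, 0.5, -0.1]
width: 0.0448
```

Emit:
{"op": "send_rows", "data": {
  "delta_pos": [
    [0,0,0],
    [0,0,0]
  ],
  "angular": [
    [0,0,0],
    [0,0,0]
  ]
}}

```text
clock: 11.67
position: [0.5862, 0.1263, 0.158]
ee_rot: [0.001, 0.732, -0.682, -0.0]
contact_force: [0.2, -0.8, -0.3]
width: 0.0451
```

```bash
python3 -c "
from h import *
go(.5885,.1303,.1)"
```

```text
t 11.67 pos [0.5862 0.1263 0.158 ] yaw -85.94 w 0.0451 F [ 0.2 -0.8 -0.3]
total [-0.01  -0.007  0.145] rows 2 each [-0.0049 -0.0034  0.0724] turn [ 0.018 -0.016  0.013]
```

Emit:
{"op": "send_rows", "data": {
  "delta_pos": [
    [-0.009,-0.006,0.03],
    [0,0,0.08],
    [0,0,0.05],
    [0,0,0],
    [0,0,0]
  ],
  "angular": [
    [0,0,0],
    [0,0,0],
    [0,0,0],
    [0,0,0],
    [0,0,0]
  ]
}}

```text
clock: 12.08
position: [0.5876, 0.1297, 0.0933]
ee_rot: [0.001, 0.731, -0.682, -0.001]
contact_force: [0.3, 0.6, 0.3]
width: 0.0448
```

```bash
python3 -c "
from h import *
go(.5885,.1303,.055)
im=manip.get_image('side');cv2.imwrite('pics/s14.png',cv2.resize(im[130:260,230:360],None,fx=4,fy=4,interpolation=cv2.INTER_CUBIC))"
```

```text
t 12.08 pos [0.5876 0.1297 0.0933] yaw -86.06 w 0.0448 F [0.3 0.6 0.3]
total [-0.001 -0.003  0.096] rows 1 each [-0.0014 -0.0028  0.0957] turn [ 0.04  -0.005 -0.013]
```

View pics/s14.png

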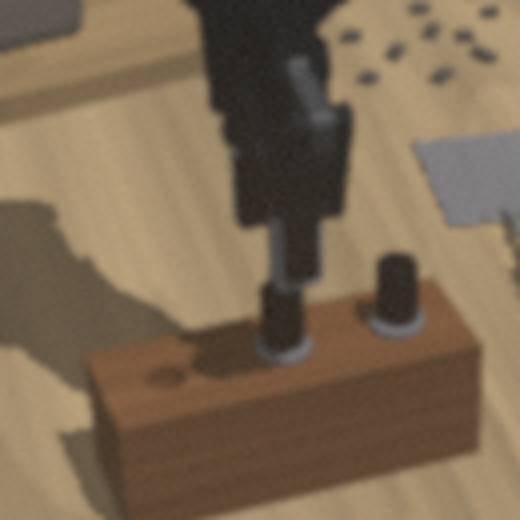

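Aligned over the middle bolt. Descend and close.

Emit:
{"op": "send_rows", "data": {
  "delta_pos": [
    [-0.001,-0.002,0.04],
    [0,0,0.04],
    [0,0,0.018],
    [0,0,0],
    [0,0,0]
  ],
  "angular": [
    [0,0,0],
    [0,0,0],
    [0,0,0],
    [0,0,0],
    [0,0,0]
  ]
}}

```text
clock: 12.55
position: [0.5901, 0.1313, 0.0563]
ee_rot: [-0.001, 0.731, -0.682, 0.0]
contact_force: [-0.4, -0.3, 0.0]
width: 0.045
```

Emit:
{"op": "send_rows", "data": {
  "delta_pos": [
    [0,0,0],
    [0,0,0],
    [0,0,0],
    [0,0,0],
    [0,0,0]
  ],
  "angular": [
    [0,0,0],
    [0,0,0],
    [0,0,0],
    [0,0,0],
    [0,0,0]
  ],
  "hand": 10
}}

```text
clock: 12.97
position: [0.5905, 0.1316, 0.0569]
ee_rot: [-0.001, 0.732, -0.682, 0.001]
contact_force: [-0.5, 0.4, 5.9]
width: 0.0174
```

```bash
python3 -c "
from h import *
go(.4945,-.2539,.15)
im=manip.get_image('side');cv2.imwrite('pics/s15.png',cv2.resize(im[130:260,230:360],None,fx=4,fy=4,interpolation=cv2.INTER_CUBIC))"
```

```text
t 12.97 pos [0.5905 0.1316 0.0569] yaw -85.96 w 0.0174 F [-0.5  0.4  5.9]
total [ 0.944  0.307 -0.234] rows 10 each [ 0.0944  0.0307 -0.0234] turn [-0.035 -0.     0.009]
```

View pics/s15.png

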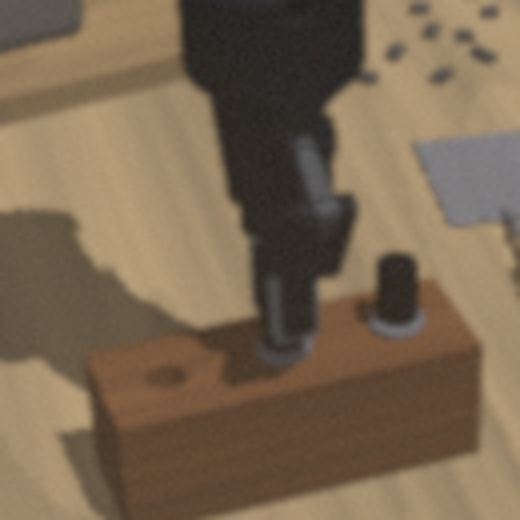

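Emit:
{"op": "send_rows", "data": {
  "delta_pos": [
    [0,0,-0.06],
    [0,0,-0.1],
    [0,0,-0.1],
    [0.04,0.013,-0.09],
    [0.094,0.031,-0.01]
  ],
  "angular": [
    [0,0,0],
    [0,0,0],
    [0,0,0],
    [0,0,0],
    [0,0,0]
  ]
}}

```text
clock: 13.43
position: [0.581, 0.08, 0.2068]
ee_rot: [-0.006, 0.733, -0.68, 0.005]
contact_force: [2.2, -1.8, -0.4]
width: 0.0178
```

Emit:
{"op": "send_rows", "data": {
  "delta_pos": [
    [0.094,0.031,0],
    [0.094,0.031,0],
    [0.094,0.031,0],
    [0.094,0.031,0],
    [0.094,0.031,0]
  ],
  "angular": [
    [0,0,0],
    [0,0,0],
    [0,0,0],
    [0,0,0],
    [0,0,0]
  ]
}}

```text
clock: 13.85
position: [0.526, -0.1166, 0.1994]
ee_rot: [0.0, 0.732, -0.682, 0.0]
contact_force: [0.6, 0.5, -0.4]
width: 0.0177
```

Emit:
{"op": "send_rows", "data": {
  "delta_pos": [
    [0.094,0.031,0],
    [0.094,0.03,0],
    [0.094,0.03,0],
    [0.06,0.017,0],
    [0,0,0]
  ],
  "angular": [
    [0,0,0],
    [0,0,0],
    [0,0,0],
    [0,0,0],
    [0,0,0]
  ]
}}

```text
clock: 14.27
position: [0.4924, -0.26, 0.1991]
ee_rot: [0.002, 0.73, -0.684, 0.001]
contact_force: [1.1, 1.2, -1.6]
width: 0.0176
```

Emit:
{"op": "send_rows", "data": {
  "delta_pos": [
    [0,0,0],
    [0,0,0],
    [0,0,0]
  ],
  "angular": [
    [0,0,0],
    [0,0,0],
    [0,0,0]
  ]
}}

```text
clock: 14.52
position: [0.4937, -0.2534, 0.1993]
ee_rot: [-0.0, 0.732, -0.681, -0.0]
contact_force: [0.3, 0.4, -1.5]
width: 0.0177
```

```bash
python3 -c "
from h import *
go(.4945,-.2539,.145)"
```

```text
t 14.52 pos [ 0.4937 -0.2534  0.1993] yaw -85.90 w 0.0177 F [ 0.3  0.4 -1.5]
total [ 0.001 -0.002  0.136] rows 2 each [ 0.0007 -0.001   0.0679] turn [0.001 0.01  0.022]
```

Emit:
{"op": "send_rows", "data": {
  "delta_pos": [
    [0.001,-0.002,0.06],
    [0,0,0.07],
    [0,0,0.02],
    [0,0,0],
    [0,0,0]
  ],
  "angular": [
    [0,0,0],
    [0,0,0],
    [0,0,0],
    [0,0,0],
    [0,0,0]
  ]
}}

```text
clock: 14.93
position: [0.4947, -0.2542, 0.1397]
ee_rot: [-0.0, 0.732, -0.681, -0.0]
contact_force: [1.0, 0.4, -0.6]
width: 0.0175
```

```bash
python3 -c "
from h import *
go(.4945,-.2539,.145)
im=manip.get_image('side');cv2.imwrite('pics/s16.png',cv2.resize(im[290:440,240:370],None,fx=4,fy=4,interpolation=cv2.INTER_CUBIC))"
```

```text
t 14.93 pos [ 0.4947 -0.2542  0.1397] yaw -85.89 w 0.0175 F [ 1.   0.4 -0.6]
total [-0.001  0.001 -0.013] rows 1 each [-0.0009  0.0006 -0.0134] turn [0.003 0.003 0.024]
```

View pics/s16.png

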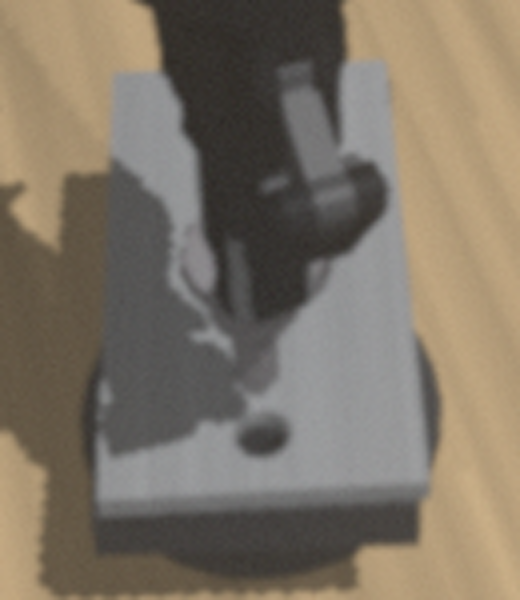

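```bash
python3 -c "
from h import *
f=lambda x,y:((x+.5)/4-.5+240,(y+.5)/4-.5+290)
for uv in((258,384),(260,386)):
  print([onz('side',f(*uv),z) for z in(.1075,.1097)])
print('hole',onz('side',f(263,434),.085))
im=cv2.imread('pics/s16.png')[280:460,180:340];cv2.imwrite('pics/s16z.png',cv2.convertScaleAbs(cv2.resize(im,None,fx=4,fy=3.2),alpha=1.6))"
```

```text
[array([ 0.49287732, -0.25293443,  0.1075    ]), array([ 0.49252557, -0.25449869,  0.1097    ])]
[array([ 0.49325126, -0.25376339,  0.1075    ]), array([ 0.49289788, -0.25532404,  0.1097    ])]
hole [ 0.49335629 -0.25423917  0.085     ]
```

View pics/s16z.png

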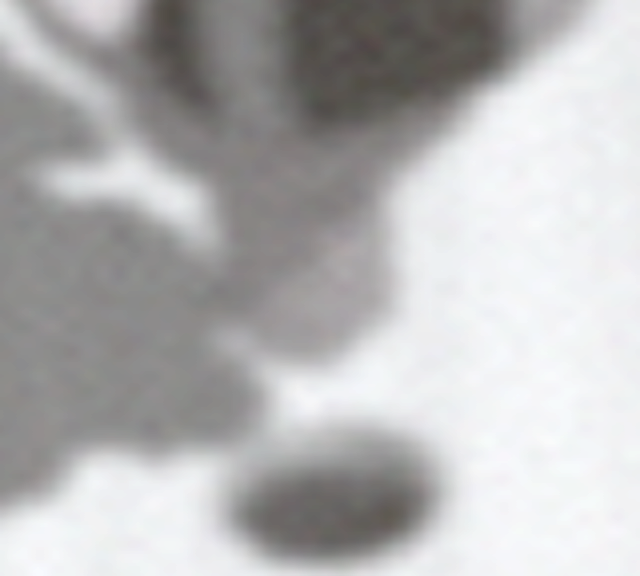

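Emit:
{"op": "send_rows", "data": {
  "delta_pos": [
    [0,-0.002,0.02],
    [0,0,0.03],
    [0,0,0.02],
    [0,0,0],
    [0,0,0]
  ],
  "angular": [
    [0,0,0],
    [0,0,0],
    [0,0,0],
    [0,0,0],
    [0,0,0]
  ]
}}

```text
clock: 15.4
position: [0.4952, -0.2549, 0.1114]
ee_rot: [0.0, 0.732, -0.682, -0.0]
contact_force: [-0.3, 0.4, -0.0]
width: 0.0174
```

Emit:
{"op": "send_rows", "data": {
  "delta_pos": [
    [0,0,0.012],
    [0,0,0.012],
    [0,0,0],
    [0,0,0]
  ],
  "angular": [
    [0,0,0],
    [0,0,0],
    [0,0,0],
    [0,0,0]
  ]
}}

```text
clock: 15.73
position: [0.4951, -0.2549, 0.1015]
ee_rot: [0.0, 0.732, -0.682, -0.0]
contact_force: [-0.2, 0.2, -1.1]
width: 0.0178
```

Emit:
{"op": "send_rows", "data": {
  "delta_pos": [
    [0,0,0.012],
    [0,0,0.012],
    [0,0,0.006],
    [0,0,0]
  ],
  "angular": [
    [0,0,0],
    [0,0,0],
    [0,0,0],
    [0,0,0]
  ]
}}

```text
clock: 16.07
position: [0.4946, -0.2543, 0.0889]
ee_rot: [0.0, 0.732, -0.682, -0.001]
contact_force: [-0.4, 2.1, -1.7]
width: 0.0178
```

Emit:
{"op": "send_rows", "data": {
  "delta_pos": [
    [0,0,0.01],
    [0,0,0.008],
    [0,0,0.003],
    [0,0,0]
  ],
  "angular": [
    [0,0,0],
    [0,0,0],
    [0,0,0],
    [0,0,0]
  ]
}}

```text
clock: 16.4
position: [0.4946, -0.2543, 0.0807]
ee_rot: [-0.0, 0.732, -0.682, -0.001]
contact_force: [-1.4, 4.3, -2.4]
width: 0.0178
```

Emit:
{"op": "send_rows", "data": {
  "delta_pos": [
    [0,0,0.003],
    [0,0,0.002],
    [0,0,0]
  ],
  "angular": [
    [0,0,0],
    [0,0,0],
    [0,0,0]
  ]
}}

```text
clock: 16.65
position: [0.4948, -0.2543, 0.0799]
ee_rot: [-0.0, 0.732, -0.682, -0.001]
contact_force: [-2.6, 4.7, 4.6]
width: 0.0177
```

Emit:
{"op": "send_rows", "data": {
  "delta_pos": [
    [0,0,0],
    [0,0,0],
    [0,0,0],
    [0,0,-0.01],
    [0,0,-0.08]
  ],
  "angular": [
    [0,0,0],
    [0,0,0],
    [0,0,0],
    [0,0,0],
    [0,0,0]
  ],
  "hand": 45
}}

```text
clock: 17.07
position: [0.4921, -0.2534, 0.1112]
ee_rot: [0.001, 0.731, -0.682, -0.005]
contact_force: [0.2, -0.5, -0.0]
width: 0.0452
```

Emit:
{"op": "send_rows", "data": {
  "delta_pos": [
    [0,0,-0.1],
    [-0.03,-0.006,-0.05],
    [-0.09,-0.02,0],
    [-0.1,-0.023,0],
    [-0.08,-0.02,0]
  ],
  "angular": [
    [0,0,0],
    [0,0,0],
    [0,0,0],
    [0,0,0],
    [0,0,0]
  ]
}}

```text
clock: 17.48
position: [0.515, -0.1321, 0.1766]
ee_rot: [-0.001, 0.731, -0.682, 0.001]
contact_force: [0.9, 0.8, -0.4]
width: 0.0451
```

Emit:
{"op": "send_rows", "data": {
  "delta_pos": [
    [-0.01,-0.004,0],
    [0,0,0],
    [0,0,0]
  ],
  "angular": [
    [0,0,0],
    [0,0,0],
    [0,0,0]
  ]
}}

```text
clock: 17.73
position: [0.516, -0.1299, 0.1757]
ee_rot: [0.0, 0.732, -0.681, 0.001]
contact_force: [0.1, -0.6, 0.1]
width: 0.0449
```

```bash
python3 -c "
from h import *
go(.5255,-.1273,.082)
im=manip.get_image('side');cv2.imwrite('pics/s17.png',cv2.resize(im[290:440,240:370],None,fx=4,fy=4,interpolation=cv2.INTER_CUBIC))"
```

```text
t 17.73 pos [ 0.516  -0.1299  0.1757] yaw -85.90 w 0.0449 F [ 0.1 -0.6  0.1]
total [-0.005 -0.024  0.234] rows 3 each [-0.0017 -0.008   0.0781] turn [-0.01  -0.023  0.021]
```

View pics/s17.png

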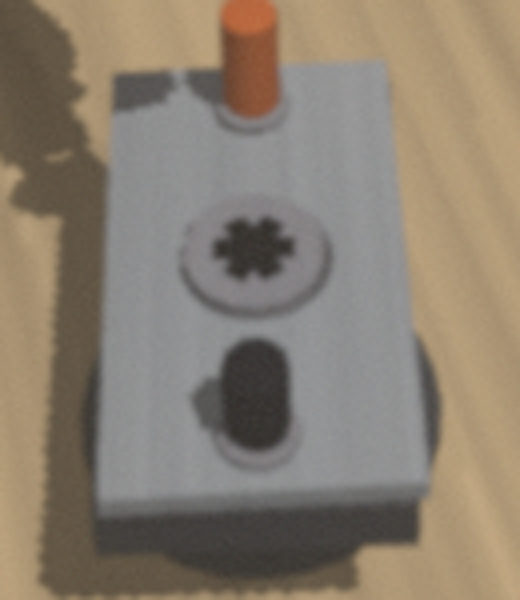

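Emit:
{"op": "send_rows", "data": {
  "delta_pos": [
    [-0.005,-0.023,0],
    [0,0,0.08],
    [0,0,0.06],
    [0,0,0],
    [0,0,0]
  ],
  "angular": [
    [0,0,0],
    [0,0,0],
    [0,0,0],
    [0,0,0],
    [0,0,0]
  ]
}}

```text
clock: 18.2
position: [0.5242, -0.1273, 0.1184]
ee_rot: [0.001, 0.731, -0.682, -0.001]
contact_force: [-0.5, -0.3, 0.0]
width: 0.0452
```

```bash
python3 -c "
from h import *
go(.5255,-.1273,.081)"
```

```text
t 18.20 pos [ 0.5242 -0.1273  0.1184] yaw -86.05 w 0.0452 F [-0.5 -0.3  0. ]
total [ 0.    -0.003  0.094] rows 1 each [ 0.0003 -0.0034  0.0935] turn [ 0.032  0.013 -0.011]
```

Emit:
{"op": "send_rows", "data": {
  "delta_pos": [
    [0,-0.002,0.05],
    [0,0,0.043],
    [0,0,0],
    [0,0,0]
  ],
  "angular": [
    [0,0,0],
    [0,0,0],
    [0,0,0],
    [0,0,0]
  ]
}}

```text
clock: 18.53
position: [0.5261, -0.1272, 0.0831]
ee_rot: [-0.0, 0.731, -0.682, 0.0]
contact_force: [0.5, 0.2, 0.4]
width: 0.045
```

Emit:
{"op": "send_rows", "data": {
  "delta_pos": [
    [0,0,0],
    [0,0,0],
    [0,0,0],
    [0,0,0],
    [0,0,0]
  ],
  "angular": [
    [0,0,0],
    [0,0,0],
    [0,0,0],
    [0,0,0],
    [0,0,0]
  ],
  "hand": 10
}}

```text
clock: 18.95
position: [0.5268, -0.127, 0.084]
ee_rot: [-0.001, 0.732, -0.682, 0.002]
contact_force: [-0.5, 0.5, 6.1]
width: 0.0179
```

Emit:
{"op": "send_rows", "data": {
  "delta_pos": [
    [0,0,-0.02],
    [0,0,-0.04],
    [0,0,-0.06],
    [0,0,-0.08],
    [0,0,-0.05]
  ],
  "angular": [
    [0,0,0],
    [0,0,0],
    [0,0,0],
    [0,0,0],
    [0,0,0]
  ]
}}

```text
clock: 19.37
position: [0.5259, -0.1267, 0.1851]
ee_rot: [-0.0, 0.732, -0.682, 0.001]
contact_force: [0.6, -0.2, 0.1]
width: 0.0181
```

```bash
python3 -c "
from h import *
go(.5355,.1272,.17)
im=manip.get_image('side');cv2.imwrite('pics/s18.png',cv2.resize(im[200:440,220:370],None,fx=2.5,fy=2.5,interpolation=cv2.INTER_CUBIC))"
```

```text
t 19.37 pos [ 0.5259 -0.1267  0.1851] yaw -85.96 w 0.0181 F [ 0.6 -0.2  0.1]
total [-0.632 -0.069  0.037] rows 7 each [-0.0902 -0.0098  0.0053] turn [-0.025 -0.014  0.009]
```

View pics/s18.png

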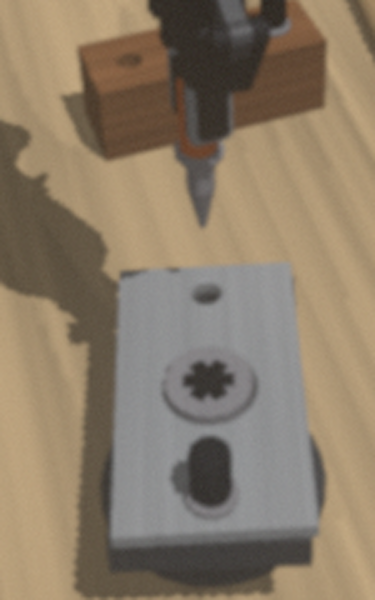

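Emit:
{"op": "send_rows", "data": {
  "delta_pos": [
    [-0.05,-0.005,0.005],
    [-0.09,-0.01,0.01],
    [-0.1,-0.011,0.01],
    [-0.1,-0.011,0.01],
    [-0.1,-0.011,0]
  ],
  "angular": [
    [0,0,0],
    [0,0,0],
    [0,0,0],
    [0,0,0],
    [0,0,0]
  ]
}}

```text
clock: 19.83
position: [0.5308, 0.0519, 0.1672]
ee_rot: [0.001, 0.731, -0.682, -0.001]
contact_force: [0.8, 0.4, -1.3]
width: 0.0182
```

Emit:
{"op": "send_rows", "data": {
  "delta_pos": [
    [-0.1,-0.011,0],
    [-0.06,-0.008,0],
    [-0.032,-0.003,0],
    [0,0,0],
    [0,0,0]
  ],
  "angular": [
    [0,0,0],
    [0,0,0],
    [0,0,0],
    [0,0,0],
    [0,0,0]
  ]
}}

```text
clock: 20.25
position: [0.5351, 0.1274, 0.1679]
ee_rot: [0.001, 0.732, -0.681, 0.0]
contact_force: [-0.4, -0.9, -1.5]
width: 0.0183
```

Emit:
{"op": "send_rows", "data": {
  "delta_pos": [
    [0,0,0.04],
    [0,0,0.03],
    [0,0,0],
    [0,0,0]
  ],
  "angular": [
    [0,0,0],
    [0,0,0],
    [0,0,0],
    [0,0,0]
  ]
}}

```text
clock: 20.58
position: [0.535, 0.1259, 0.1397]
ee_rot: [0.001, 0.731, -0.682, -0.0]
contact_force: [0.3, 0.2, -1.2]
width: 0.0178
```

```bash
python3 -c "
from h import *
go(.536,.1272,.13)
im=manip.get_image('side');cv2.imwrite('pics/s19.png',cv2.resize(im[130:260,230:360],None,fx=4,fy=4,interpolation=cv2.INTER_CUBIC))"
```

```text
t 20.58 pos [0.535  0.1259 0.1397] yaw -86.07 w 0.0178 F [ 0.3  0.2 -1.2]
total [-0.003 -0.003  0.024] rows 1 each [-0.003  -0.0027  0.0242] turn [ 0.025 -0.011 -0.016]
```

View pics/s19.png

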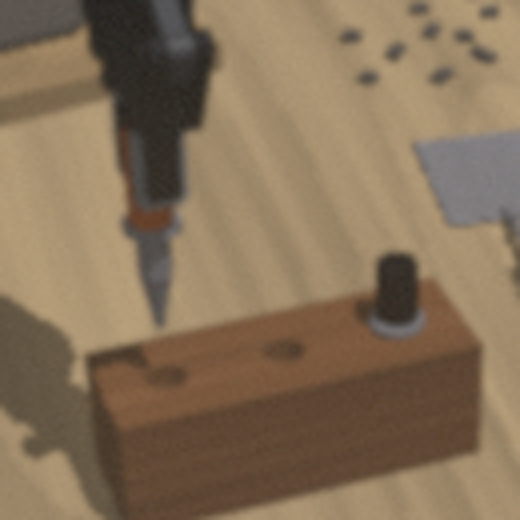

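```bash
python3 -c "
from h import *
f=lambda x,y:((x+.5)/4-.5+230,(y+.5)/4-.5+130)
print('tip',onz('side',f(160,327),.0907),onz('side',f(160,327),.0887),'sock',onz('side',f(166,376.5),.062))"
```

```text
tip [0.53174548 0.12409174 0.0907    ] [0.53220396 0.12691334 0.0887    ] sock [0.53287119 0.12654628 0.062     ]
```

Emit:
{"op": "send_rows", "data": {
  "delta_pos": [
    [-0.003,-0.003,0.02],
    [0,0,0.04],
    [0,0,0.03],
    [0,0,0],
    [0,0,0]
  ],
  "angular": [
    [0,0,0],
    [0,0,0],
    [0,0,0],
    [0,0,0],
    [0,0,0]
  ]
}}

```text
clock: 21.05
position: [0.5366, 0.1287, 0.104]
ee_rot: [0.0, 0.731, -0.682, -0.0]
contact_force: [0.2, -0.1, -1.2]
width: 0.0185
```

Emit:
{"op": "send_rows", "data": {
  "delta_pos": [
    [0,0,0.02],
    [0,0,0.02],
    [0,0,0],
    [0,0,0]
  ],
  "angular": [
    [0,0,0],
    [0,0,0],
    [0,0,0],
    [0,0,0]
  ]
}}

```text
clock: 21.38
position: [0.5363, 0.1289, 0.0877]
ee_rot: [0.0, 0.732, -0.682, -0.0]
contact_force: [0.2, 0.3, -1.0]
width: 0.0184
```

```bash
python3 -c "
from h import *
go(.536,.1272,.065)
im=manip.get_image('side');cv2.imwrite('pics/s20.png',cv2.resize(im[130:260,230:360],None,fx=4,fy=4,interpolation=cv2.INTER_CUBIC))"
```

```text
t 21.38 pos [0.5363 0.1289 0.0877] yaw -85.97 w 0.0184 F [ 0.2  0.3 -1. ]
total [0.004 0.001 0.057] rows 1 each [0.0041 0.0009 0.0568] turn [ 0.014 -0.002  0.007]
```

View pics/s20.png

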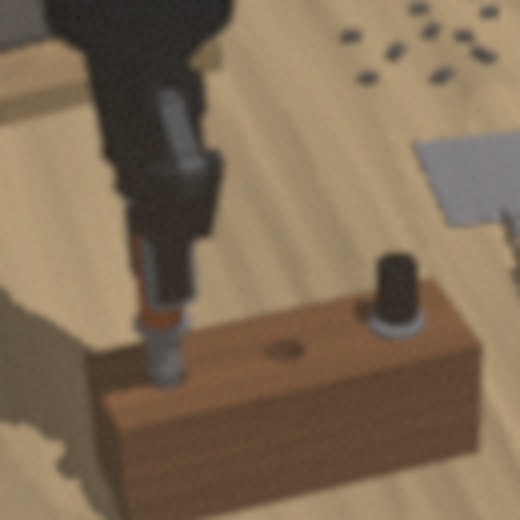

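Emit:
{"op": "send_rows", "data": {
  "delta_pos": [
    [0.004,0.001,0.01],
    [0,0,0.015],
    [0,0,0.015],
    [0,0,0]
  ],
  "angular": [
    [0,0,0],
    [0,0,0],
    [0,0,0],
    [0,0,0]
  ]
}}

```text
clock: 21.77
position: [0.5353, 0.1271, 0.0707]
ee_rot: [0.001, 0.732, -0.682, -0.001]
contact_force: [-0.2, -1.1, -0.2]
width: 0.0183
```

Emit:
{"op": "send_rows", "data": {
  "delta_pos": [
    [0,0,0.012],
    [0,0,0.007],
    [0,0,0.004],
    [0,0,0]
  ],
  "angular": [
    [0,0,0],
    [0,0,0],
    [0,0,0],
    [0,0,0]
  ]
}}

```text
clock: 22.1
position: [0.5361, 0.1272, 0.0625]
ee_rot: [0.0, 0.732, -0.682, -0.0]
contact_force: [-0.2, -0.5, -1.8]
width: 0.018
```

Emit:
{"op": "send_rows", "data": {
  "delta_pos": [
    [0,0,0.004],
    [0,0,0.002],
    [0,0,0]
  ],
  "angular": [
    [0,0,0],
    [0,0,0],
    [0,0,0]
  ]
}}

```text
clock: 22.35
position: [0.5367, 0.1273, 0.0612]
ee_rot: [-0.0, 0.732, -0.682, 0.0]
contact_force: [-1.3, -0.2, 2.1]
width: 0.0184
```

Seated. Release, rise, and go over to the second bolt.

Emit:
{"op": "send_rows", "data": {
  "delta_pos": [
    [0,0,0],
    [0,0,0],
    [0,0,0],
    [0,0,-0.02],
    [0,0,-0.08]
  ],
  "angular": [
    [0,0,0],
    [0,0,0],
    [0,0,0],
    [0,0,0],
    [0,0,0]
  ],
  "hand": 45
}}

```text
clock: 22.77
position: [0.5325, 0.1268, 0.097]
ee_rot: [0.004, 0.731, -0.682, -0.003]
contact_force: [-0.1, -0.2, -0.9]
width: 0.0447
```

Emit:
{"op": "send_rows", "data": {
  "delta_pos": [
    [0,0,-0.08],
    [0,0,-0.04],
    [-0.001,-0.09,0],
    [0,-0.1,0],
    [0,-0.08,0]
  ],
  "angular": [
    [0,0,0],
    [0,0,0],
    [0,0,0],
    [0,0,0],
    [0,0,0]
  ]
}}

```text
clock: 23.18
position: [0.6467, 0.1355, 0.1505]
ee_rot: [-0.002, 0.732, -0.682, 0.001]
contact_force: [0.8, -0.2, 0.9]
width: 0.045
```

Emit:
{"op": "send_rows", "data": {
  "delta_pos": [
    [0,0,0],
    [0,0,0],
    [0,0,0]
  ],
  "angular": [
    [0,0,0],
    [0,0,0],
    [0,0,0]
  ]
}}

```text
clock: 23.43
position: [0.6431, 0.1352, 0.1483]
ee_rot: [0.001, 0.732, -0.682, -0.001]
contact_force: [0.3, 0.5, 0.4]
width: 0.045
```

```bash
python3 -c "
from h import *
go(.6435,.1347,.1)
im=manip.get_image('side');cv2.imwrite('pics/s21.png',cv2.resize(im[130:260,230:360],None,fx=4,fy=4,interpolation=cv2.INTER_CUBIC))"
```

```text
t 23.43 pos [0.6431 0.1352 0.1483] yaw -85.97 w 0.0450 F [0.3 0.5 0.4]
total [ 0.001 -0.001  0.121] rows 2 each [ 0.0006 -0.0005  0.0604] turn [ 0.024 -0.001  0.007]
```

View pics/s21.png

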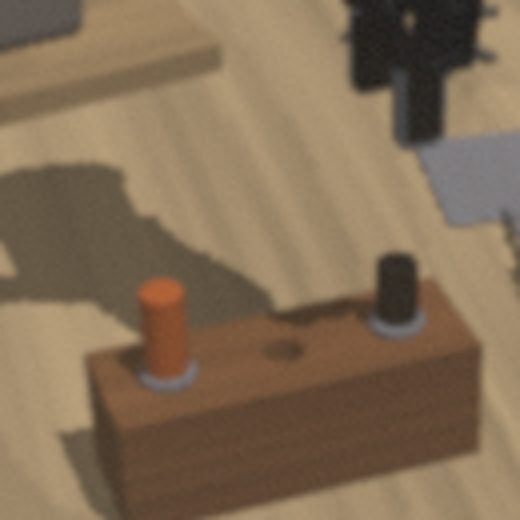

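Emit:
{"op": "send_rows", "data": {
  "delta_pos": [
    [0,0,0.06],
    [0,0,0.07],
    [0,0,0],
    [0,0,0]
  ],
  "angular": [
    [0,0,0],
    [0,0,0],
    [0,0,0],
    [0,0,0]
  ]
}}

```text
clock: 23.82
position: [0.6417, 0.1352, 0.0958]
ee_rot: [0.002, 0.732, -0.682, -0.001]
contact_force: [0.2, 0.5, 0.8]
width: 0.0453
```

```bash
python3 -c "
from h import *
go(.6435,.1347,.057)
im=manip.get_image('side');cv2.imwrite('pics/s22.png',cv2.resize(im[130:260,230:360],None,fx=4,fy=4,interpolation=cv2.INTER_CUBIC))"
```

```text
t 23.82 pos [0.6417 0.1352 0.0958] yaw -85.95 w 0.0453 F [0.2 0.5 0.8]
total [ 0.001 -0.005  0.097] rows 1 each [ 0.0015 -0.0047  0.097 ] turn [ 0.052 -0.003  0.01 ]
```

View pics/s22.png

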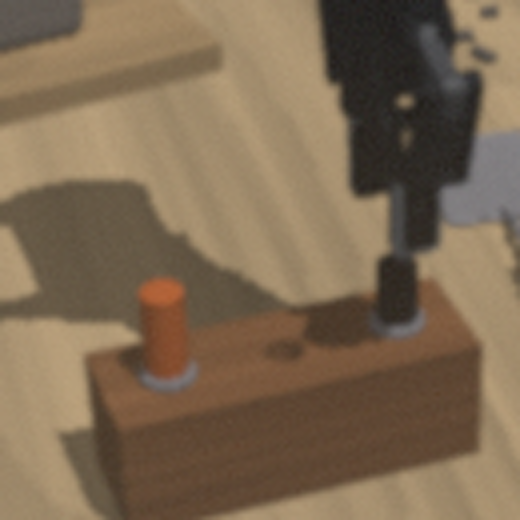

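Emit:
{"op": "send_rows", "data": {
  "delta_pos": [
    [0.001,0,0.04],
    [0,0,0.04],
    [0,0,0.018],
    [0,0,0],
    [0,0,0]
  ],
  "angular": [
    [0,0,0],
    [0,0,0],
    [0,0,0],
    [0,0,0],
    [0,0,0]
  ]
}}

```text
clock: 24.28
position: [0.6447, 0.135, 0.0585]
ee_rot: [-0.001, 0.732, -0.682, 0.001]
contact_force: [1.0, 0.0, 0.1]
width: 0.045
```

Emit:
{"op": "send_rows", "data": {
  "delta_pos": [
    [0,0,0],
    [0,0,0],
    [0,0,0],
    [0,0,0],
    [0,0,0]
  ],
  "angular": [
    [0,0,0],
    [0,0,0],
    [0,0,0],
    [0,0,0],
    [0,0,0]
  ],
  "hand": 10
}}

```text
clock: 24.7
position: [0.6451, 0.1352, 0.0589]
ee_rot: [-0.001, 0.732, -0.682, 0.001]
contact_force: [-0.9, 0.2, 5.8]
width: 0.0171
```

Emit:
{"op": "send_rows", "data": {
  "delta_pos": [
    [0,0,-0.05],
    [0,0,-0.08],
    [0,0,-0.08],
    [0.04,0.02,-0.04],
    [0.079,0.043,0]
  ],
  "angular": [
    [0,0,0],
    [0,0,0],
    [0,0,0],
    [0,0,0],
    [0,0,0]
  ]
}}

```text
clock: 25.12
position: [0.6265, 0.0876, 0.1618]
ee_rot: [-0.004, 0.733, -0.68, 0.003]
contact_force: [0.2, -0.4, -1.4]
width: 0.0176
```

Emit:
{"op": "send_rows", "data": {
  "delta_pos": [
    [0.08,0.043,0],
    [0.08,0.043,0],
    [0.08,0.043,0],
    [0.08,0.043,0],
    [0.08,0.043,0]
  ],
  "angular": [
    [0,0,0],
    [0,0,0],
    [0,0,0],
    [0,0,0],
    [0,0,0]
  ]
}}

```text
clock: 25.53
position: [0.5457, -0.0819, 0.1569]
ee_rot: [0.001, 0.732, -0.682, -0.0]
contact_force: [1.0, -0.6, -0.8]
width: 0.0179
```

Emit:
{"op": "send_rows", "data": {
  "delta_pos": [
    [0.075,0.043,0],
    [0.04,0.021,0],
    [0,0,0.03],
    [0,0,0],
    [0,0,0]
  ],
  "angular": [
    [0,0,0],
    [0,0,0],
    [0,0,0],
    [0,0,0],
    [0,0,0]
  ]
}}

```text
clock: 25.95
position: [0.5241, -0.1279, 0.1446]
ee_rot: [0.001, 0.731, -0.682, -0.001]
contact_force: [0.5, -0.8, -1.4]
width: 0.0174
```

Emit:
{"op": "send_rows", "data": {
  "delta_pos": [
    [0,0,0],
    [0,0,0],
    [0,0,0]
  ],
  "angular": [
    [0,0,0],
    [0,0,0],
    [0,0,0]
  ]
}}

```text
clock: 26.2
position: [0.5259, -0.1272, 0.1457]
ee_rot: [-0.0, 0.732, -0.681, 0.0]
contact_force: [0.0, -0.1, -1.3]
width: 0.0176
```

```bash
python3 -c "
from h import *
go(.5265,-.1273,.14)
im=manip.get_image('side');cv2.imwrite('pics/s23.png',cv2.resize(im[250:400,240:370],None,fx=4,fy=4,interpolation=cv2.INTER_CUBIC))"
```

```text
t 26.20 pos [ 0.5259 -0.1272  0.1457] yaw -85.90 w 0.0176 F [ 0.  -0.1 -1.3]
total [ 0.    -0.001  0.014] rows 1 each [ 0.0003 -0.0015  0.0143] turn [-0.006 -0.004  0.023]
```

View pics/s23.png

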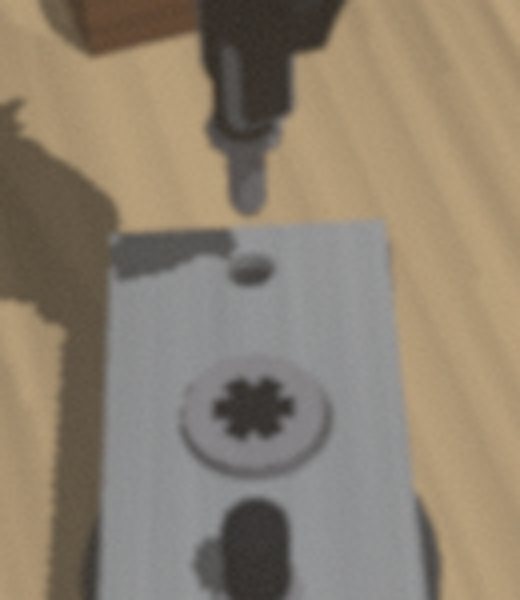

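```bash
python3 -c "
from h import *
f=lambda x,y:((x+.5)/4-.5+240,(y+.5)/4-.5+250)
print('bolt',onz('side',f(248,210),.1137),onz('side',f(248,210),.1117),'hole',onz('side',f(251,269),.085))"
```

```text
bolt [ 0.5231989  -0.12781554  0.1137    ] [ 0.52364424 -0.12587404  0.1117    ] hole [ 0.52330878 -0.12771931  0.085     ]
```

Emit:
{"op": "send_rows", "data": {
  "delta_pos": [
    [0,0,0.02],
    [0,0,0.04],
    [0,0,0.03],
    [0,0,0],
    [0,0,0]
  ],
  "angular": [
    [0,0,0],
    [0,0,0],
    [0,0,0],
    [0,0,0],
    [0,0,0]
  ]
}}

```text
clock: 26.67
position: [0.5251, -0.1273, 0.1086]
ee_rot: [0.0, 0.732, -0.682, -0.001]
contact_force: [-0.2, 0.5, -1.5]
width: 0.0173
```

Emit:
{"op": "send_rows", "data": {
  "delta_pos": [
    [0,0,0.012],
    [0,0,0.012],
    [0,0,0],
    [0,0,0]
  ],
  "angular": [
    [0,0,0],
    [0,0,0],
    [0,0,0],
    [0,0,0]
  ]
}}

```text
clock: 27.0
position: [0.5255, -0.1277, 0.0998]
ee_rot: [0.0, 0.732, -0.682, 0.0]
contact_force: [-0.8, 0.5, -0.6]
width: 0.0175
```

Emit:
{"op": "send_rows", "data": {
  "delta_pos": [
    [0,0,0.012],
    [0,0,0.012],
    [0,0,0.006],
    [0,0,0]
  ],
  "angular": [
    [0,0,0],
    [0,0,0],
    [0,0,0],
    [0,0,0]
  ]
}}

```text
clock: 27.33
position: [0.5253, -0.1276, 0.0871]
ee_rot: [0.0, 0.732, -0.682, -0.0]
contact_force: [0.8, 0.4, -0.2]
width: 0.0175
```

Emit:
{"op": "send_rows", "data": {
  "delta_pos": [
    [0,0,0.005],
    [0,0,0.004],
    [0,0,0],
    [0,0,0]
  ],
  "angular": [
    [0,0,0],
    [0,0,0],
    [0,0,0],
    [0,0,0]
  ]
}}

```text
clock: 27.67
position: [0.5255, -0.1277, 0.0841]
ee_rot: [0.0, 0.732, -0.682, -0.0]
contact_force: [0.1, -0.2, -0.6]
width: 0.0174
```

Emit:
{"op": "send_rows", "data": {
  "delta_pos": [
    [0,0,0.004],
    [0,0,0.003],
    [0,0,0]
  ],
  "angular": [
    [0,0,0],
    [0,0,0],
    [0,0,0]
  ]
}}

```text
clock: 27.92
position: [0.5256, -0.1278, 0.082]
ee_rot: [-0.0, 0.732, -0.682, 0.0]
contact_force: [-1.2, 0.5, 3.1]
width: 0.0175
```

Contact at the expected height; release and rise away.

Emit:
{"op": "send_rows", "data": {
  "delta_pos": [
    [0,0,0.001],
    [0,0,0],
    [0,0,0],
    [0,0,0],
    [0,0,-0.02]
  ],
  "angular": [
    [0,0,0],
    [0,0,0],
    [0,0,0],
    [0,0,0],
    [0,0,0]
  ],
  "hand": 45
}}

```text
clock: 28.33
position: [0.5243, -0.1273, 0.0878]
ee_rot: [0.001, 0.732, -0.682, -0.002]
contact_force: [-1.1, -0.4, -0.3]
width: 0.0449
```

Emit:
{"op": "send_rows", "data": {
  "delta_pos": [
    [0,0,-0.08],
    [0,0,-0.1],
    [0,0,-0.08],
    [0,0.08,0],
    [0,0.1,0]
  ],
  "angular": [
    [0,0,0],
    [0,0,0],
    [0,0,0],
    [0,0,0],
    [0,0,0]
  ]
}}

```text
clock: 28.75
position: [0.4572, -0.1341, 0.196]
ee_rot: [-0.001, 0.732, -0.681, 0.004]
contact_force: [-1.6, -0.6, 0.1]
width: 0.0447
```

Emit:
{"op": "send_rows", "data": {
  "delta_pos": [
    [0,0.1,-0.02],
    [0,0.1,0],
    [0,0.05,0],
    [0,0,0],
    [0,0,0]
  ],
  "angular": [
    [0,0,0],
    [0,0,0],
    [0,0,0],
    [0,0,0],
    [0,0,0]
  ]
}}

```text
clock: 29.17
position: [0.3537, -0.14, 0.2019]
ee_rot: [-0.0, 0.731, -0.682, 0.001]
contact_force: [0.1, 0.2, 0.4]
width: 0.0448
```

```bash
python3 -c "
from h import *
go(.5265,-.1273,.14)
im=manip.get_image('side');cv2.imwrite('pics/s24f.png',im);cv2.imwrite('pics/s24.png',cv2.resize(im[290:440,240:370],None,fx=4,fy=4,interpolation=cv2.INTER_CUBIC))
cv2.imwrite('pics/t24.png',manip.get_image('top'))"
```

```text
t 29.17 pos [ 0.3537 -0.14    0.2019] yaw -86.06 w 0.0448 F [0.1 0.2 0.4]
total [-0.002 -0.433  0.156] rows 5 each [-0.0004 -0.0866  0.0311] turn [-0.029 -0.017 -0.012]
```

View pics/s24.png

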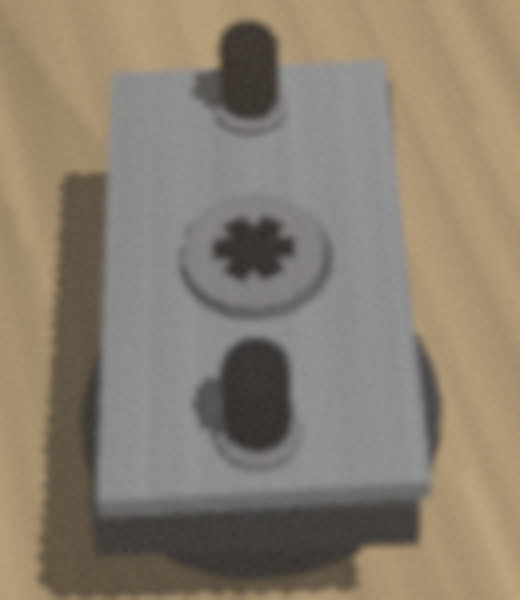

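View pics/s24f.png

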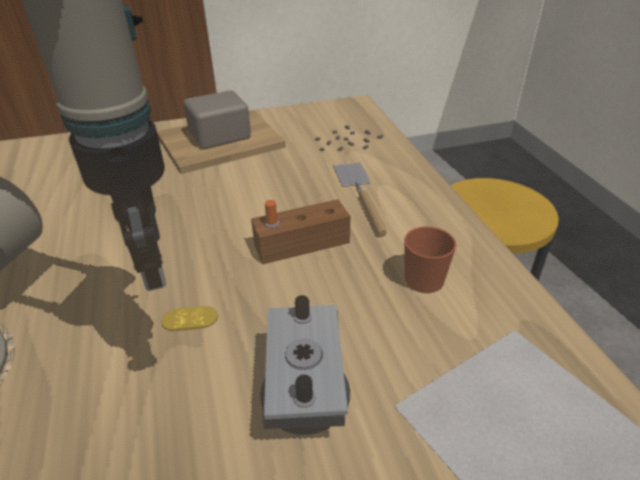

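View pics/t24.png

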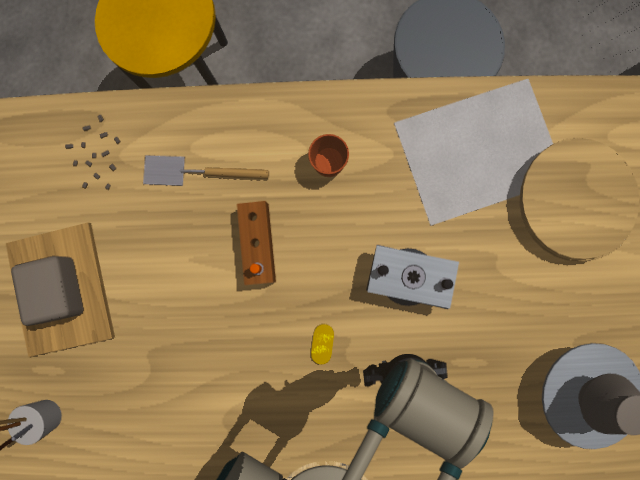

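Both bolts are home at crop pixels (250,105) and (257,445). The pin stands in its socket at (271,213) in the side view, and the pot, rib and spatula have not moved.

```bash
python3 -c "
from rig import manip
print(manip.sign_off())"
```

```text
the job is handed in; nothing more can be done
None
```

The job is done in the order asked and was handed in at about 29 s on the robot's clock, against the 72 s limit.

- **Drift pin:** I pushed it home through the +y hole (`flange_hole_a`), which drew the plate into line with the flange.
- **First bolt:** With the pin in place, I dropped the bolt from the middle socket home in the -y hole.
- **Pin back, second bolt:** I pulled the pin, stood it back in `socket_a`, the socket it came from, and dropped the other bolt home in the hole it left.

**Last checks:** The final pictures from both cameras show both bolt collars on the plate, the plate in line with the flange and the pin standing in the rack. The pot, rib and spatula look unmoved, and the gripper is clear of everything. Each seating ended in a light contact at the expected height. The highest contact force I read was about 9 N.

**Disagreements:**
- **Fingertip height:** The fingertips stood about 19 mm behind the reported TCP rather than 19 mm ahead of it. My first grasp closed just above the pin without touching it, so I corrected the height from the images.
- **Grip reading:** The fingers read 17 to 19 mm on the 20 mm handles.
- **Cameras:** The two camera views differed by 1 to 2 mm, as the calibration note said they might.

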